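# Load, clamp and arm the battery cell cradle

## Robot

A 6-joint arm with a two-finger parallel gripper is mounted at the origin on the work surface. World frame = base frame: x ahead of the robot, y to its left, z up, the work surface at z = 0. Lengths are in m, angles in rad, forces in N, time in s.
With the tool pointing down it reaches from about 0.325 to 0.75 m from the base axis. Payload 7.6 kg.
Tool frame: the origin (TCP) lies midway between the tips of the shut fingers; the grasp point (between the pads) lies 19 mm behind it (ctrl.grasp_offset is the distance from the TCP to the grasp point, in m); z points along the fingers, y is the direction in which the jaws open and shut (so a half turn about z gives the same grasp; the last joint's range is limited). The gripper opens to 85 mm and grips with 20 to 120 N. Pads are 22 mm wide; open, the fingers measure 114 mm over their backs; the gripper's body (76 mm by 85 mm) begins 54 mm behind the grasp point. The pads swing forward as they close: fully open they stand 13 mm farther back than shut.
Start: joints at [1.044, 0.052, 1.401, -0, 1.689, -0.07], TCP at [0.232, 0.471, 0.231] pointing down, gripper open.
Joint ranges: [-2.9, 2.9], [-0.91, 2.17], [0.12, 2.37], [-1.06, 4.2], [0.26, 2.73], [-2.93, 2.93]. Speed limits (rad/s): [2.57, 2.57, 3.01, 3.14, 3.14, 3.14].

## Interface

Orientations are given as a unit quaternion [w, x, y, z].
In Python, from rig import ctrl gives the robot as it stands. The module is installed in compiled form; this text tells all that it offers.
- The arm moves only by the tool send_rows, never from a script. Its argument "deltas" is a list of rows, each a list of 3 entries, a list of its own where there are three numbers: the shift along the world's x, y, z each as a share of 80 mm, from -1 to 1, then the turn about the world's z as a share of pi/4 rad, from -1 to 1, then the finger opening in mm, from 0 to 85.4. A call has 1 to 10 rows; each row is the pose to reach, as a shift and turn from the pose commanded when the call began; what a row does not reach only later rows make up. A row lasts 1/10 s, in which the tool goes at most 50 mm and 8.59 degrees, less where a joint would pass 70% of its speed; a pose out of reach is approached as far as the arm can. A call with a number of a shift or a turn outside -1 to 1 is refused whole. A call with a gripper value outside its range is refused whole. The fingers move at their own pace and stop on an object; "grip_force" is the grip in N (left out, the last holds). Time passes only in rows, so rows that repeat a pose let the fingers close. It gives the time, the measured TCP pose, the force and the opening at its end, in the units of the state.
- ctrl.read_state(): the state, without advancing time (a new reading comes with each control period).
- ctrl.camera(name): name is "scene" or "side" or "wrist"; returns a dict with "pixels" (400x640x3 uint8, red, green, blue), "z_map" (400x640 float32, m along the optical axis (not along the pixel's ray), 0 where there is no reading), "fx", "fy", "cx", "cy" (pixels), "k1" (the pictures are not rectified: a ray, as slopes to the right and down, at radius r is drawn at 1 + k1 r^2 times it, then the intrinsics apply), "R" (3x3) and "t" (3): a world point X has camera coordinates R X + t; the wrist camera has in their place "tool_from_camera" (4x4, takes a point from camera to tool coordinates, whose origin is the TCP and whose axes are the flange's). Camera axes: x right, y down, z forward; pixel columns grow to the right and rows downward; lengths in m; the calibration is good to about 2 mm. A picture is of the moment at which its call begins: read the wrist's pose just before it.
- ctrl.close_job(): hands the job in, once; it reports no verdict.
Trained networks look in the newest picture that a camera, given by its name, has taken for a name from the list of things; names that differ only in an ending like _2 or _b are one class to them, and where a whole thing is asked for, a point or a joint stands for the part that bears it (a point fixed in the world has none). Each returns a list of dicts, best first, with "score" (0 to 1); they miss things now and then, are a little off and sometimes report something else, mostly with a low value. They report only what shows in the picture. A call takes as long as a camera call. They do not tell look-alikes from the thing itself.
- ctrl.boxes_of(camera, thing): "extent" ([left, top, right, bottom] in pixels, round what is visible of it).
- ctrl.outline_of(camera, thing): "region" (400x640 bool, what is visible of it) and "extent" ([left, top, right, bottom] in pixels, round what is visible of it).
The state is a dict: "time": time; "joints": joint angles; "joint_velocities": joint speeds; "tau": joint torques, N m; "ee_pos": TCP position; "tool_rot": TCP orientation; "wrist_force": force on the tool from outside, world axes, zero at the start; "wrist_torque": the same for the moment, N m; "gripper_width": opening from 0.0 (shut) to 1.0 (fully open).
Only numpy, scipy, OpenCV 4.12 (cv2) and the standard library are available. Lean on these libraries where they do the work, as an engineer would, in place of code of your own. Each camera call takes 0.05 s, during which the arm holds its last target.

## Task

Move the green circuit board off the cradle onto the blue mat, lay every purple cell pair flat in a bay of its own, then fit the ratchet wrench over the clamp nut and swing it back and forth until the nut is tight on its stop (clockwise tightens, the return stroke slips), never turning the nut with the fingers. After that turn the tester's orange selector to the white mark and then pull it fully out to lock it, and lay the wrench back on its black mat; leave the other things on the bench where they are.

Things in the scene. Friction and masses are not known exactly. Their poses are not given: they have to be found in the camera images.
- board_center (a point): centre of the loose protection circuit board in its black frame: a flat block 84 (x) x 46 (y) x 12 (z) mm, green on top, 70 g. It lies on top of the cradle's black corner guides, across one or two bays, with its long side along the row of bays; origin at its centre, z up. Pinch it across its 46 mm side
- board_mat_top (a point): blue mat, 120 (x) x 170 (y) x 3 mm, fixed on the bench; point at the centre of its top face
- pair0_center (a point): centre of a cell pair: two purple cells side by side between black square end spacers, a block 66 (x) x 40 (y) x 20 (z) mm (38 wide between the spacers, where it is gripped), 100 g, lying flat; turned end for end it is the same. One to three of these are there: an absent one reads None
- pair1_center (a point): centre of a cell pair: two purple cells side by side between black square end spacers, a block 66 (x) x 40 (y) x 20 (z) mm (38 wide between the spacers, where it is gripped), 100 g, lying flat; turned end for end it is the same. One to three of these are there: an absent one reads None
- pair2_center (a point): centre of a cell pair: two purple cells side by side between black square end spacers, a block 66 (x) x 40 (y) x 20 (z) mm (38 wide between the spacers, where it is gripped), 100 g, lying flat; turned end for end it is the same. One to three of these are there: an absent one reads None
- bay0 (a point): middle of the floor of a bay of the fixed cradle, 15 mm above the bench; x along the bay away from the robot, y along the row, z up (the cradle's axes). Bays are alike, 70 mm apart; any pair fits any bay, lying flat, long side along x, its centre 10 mm above this point
- bay1 (a point): the middle bay, as bay0. Each bay is 46 mm wide between black corner guides 12 mm high (x = -33..-19 and 19..33 mm), the middle of its long sides open for the fingers
- bay2 (a point): the bay nearest the nut, as bay0. Each has a 12 mm high front wall at x = -35 mm; at its back a copper contact bar, 23 mm high, has its face at x = 42 mm and moves to 35.5 mm as the nut is tightened (1.63 mm per rad)
- nut_seat (a point): on the clamp nut's axis, at the top of the grey gear block (45 mm above the bench) at one end of the cradle, where the wrench's head rests; axes as the cradle. Two stop posts, 10 mm thick and 28 mm high, 48 mm from the axis, let the wrench's handle swing only 0.6 rad either side of pointing along -x, to the cradle's front
- nut: the steel ratchet nut, origin as nut_seat, turns with it. It stands up from there: toothed, 17 mm radius, up to 16 mm, then a cone narrowing to 11 mm radius at 28 mm, which guides the wrench's head on
- nut_turn (a joint): angle of the clamp nut in rad, growing clockwise seen from above (tightening); starts at 0 to 0.3, hard stop at 4.0 (tight). It turns stiffly (0.35 Nm) and stays where it is left
- wrench_grip (a point): where to grip the ratchet wrench's red handle (14 mm wide, 18 mm high), at mid-height, 21 mm above the wrench's underside, 80 mm from its head's axis; x points to the head, z up. Length 197 mm, 0.32 kg, centre of mass 15 mm from here towards the head. It lies on its head and a heel at the handle's end; the handle is 12 mm clear of the mat
- wrench: the wrench; origin at the centre of the underside of its ring head (outer radius 29, bore 19.5, height 16 mm, two small spring pawls inside). Lowered over the nut at any angle it needs its own weight and a light push; swung clockwise from above it takes the nut along, counter-clockwise it slips freely, in steps of 0.22 rad, so each stroke loses up to that much
- tool_mat_top (a point): black rubber tool mat, 240 (x) x 100 (y) x 3 mm, fixed; point at the centre of its top face. The wrench lies on it at the start, along its x
- selector (a joint): angle of the selector knob on the grey tester box in rad, growing clockwise from above; 0 = its white pointer line is in line with the white mark on the box (the pointer end of the bar towards the mark). Starts between 0.6 and 1.3; range -0.4 to 1.8; light friction (0.05 Nm)
- selector_pull (a joint): how far the knob is pulled out, upwards, in m: 0 = in, 0.010 = fully out against its stop; it takes 4 N and stays where it is left
- selector_grip (a point): grip point of the orange selector bar, on the vertical turning axis: bar 44 mm long (x of this point) x 14 mm wide (y) x 35 mm high, top 12 mm above this point, a 46 mm disc starts 23 mm below it; it stands on a box 130 x 120 x 55 mm high. The pointer is at the -x end. Pinch across the 14 mm
- glue: bystander: white glue bottle, 42 mm across, 90 mm tall (origin at its foot)
- spool: bystander: solder spool, 52 mm across, 36 mm tall
- tumbler: bystander: glass tumbler, 66 mm across, 85 mm tall
- sponge: bystander: yellow sponge block 70 x 50 x 22 mm
- driver: bystander: blue screwdriver, 160 mm long, 26 mm thick
- strips: bystander: card of nickel strips 90 x 30 x 12 mm
Mind the look-alikes: they are no part of the job. Of the things that look like the part that bears board_mat_top, the larger one is meant.

How it is judged:
By the outcome, as a careful person would: the job done as asked, in the order asked, and still so for the second after the job is handed in, with the robot touching nothing.
Of pair0, pair1, pair2 only 1 to 3 are there at a start; the rules pass over those that are not, and their reading is None.
At some moment in a run one of pair0, pair1, pair2, board may be knocked a few centimetres aside while the robot is not near it.
It also fails if it takes over 210 s, if anything falls off the work surface, if the arm or the gripper's body presses on something with over 40 N, if the wrist force passes 120 N, or if a joint passes its speed limit or range.

## Working session

There is one attempt and no reset: what is moved stays moved. The work goes in short steps, Python scripts to look and compute and a tool call to move; the robot and the scene stay as the last step left them, time stands still between calls to the robot, and variables do not carry over. Pictures are saved under pics/ and viewed, and the job is handed in when it is done.

Besides the shell and the picture viewer there is one more tool, called by a JSON object that holds its "method" and its "body". send_rows: Moves the arm, as the interface text tells. Shift numbers are shares of 80 mm and turn numbers shares of pi/4 rad, none past 1 either way. Its arguments: {"type":"object","properties":{"deltas":{"type":"array","items":{"type":"array"}},"grip_force":{"type":"number"}},"required":["deltas"]}

```bash
mkdir -p pics
cat > h.py <<'E'
import numpy as np, cv2
from rig import ctrl
from scipy.spatial.transform import Rotation as Rn
def R_wxyz(q): return Rn.from_quat([q[1],q[2],q[3],q[0]])
def cam(name):
    s=ctrl.read_state(); c=ctrl.camera(name)
    if name=='wrist':
        T=np.eye(4); T[:3,:3]=R_wxyz(s['tool_rot']).as_matrix(); T[:3,3]=s['ee_pos']
        M=T@np.array(c['tool_from_camera']); c['W']=M
    else:
        M=np.eye(4); R=np.array(c['R']); M[:3,:3]=R.T; M[:3,3]=-R.T@np.array(c['t']); c['W']=M
    return c
def cloud(c):
    K=np.array([[c['fx'],0,c['cx']],[0,c['fy'],c['cy']],[0,0,1.]])
    v,u=np.mgrid[0:400,0:640].astype(float)
    p=cv2.undistortPoints(np.stack([u.ravel(),v.ravel()],1)[:,None],K,np.array([c['k1'],0,0,0.]))[:,0]
    z=c['z_map'].ravel()
    P=np.c_[p*z[:,None],z]
    X=P@c['W'][:3,:3].T+c['W'][:3,3]
    X[z<=0]=np.nan
    return X.reshape(400,640,3)
def proj(c,X):
    M=np.linalg.inv(c['W']); p=np.atleast_2d(X)@M[:3,:3].T+M[:3,3]
    a=p[:,:2]/p[:,2:]; r2=(a**2).sum(1,keepdims=True); a=a*(1+c['k1']*r2)
    return a*[c['fx'],c['fy']]+[c['cx'],c['cy']]
def save(c,n): cv2.imwrite('pics/'+n+'.png',c['pixels'][:,:,::-1])
def st():
    s=ctrl.read_state(); q=R_wxyz(s['tool_rot']).as_matrix()
    print('t',round(s['time'],2),'p',np.round(s['ee_pos'],4),'yaw_y',round(np.degrees(np.arctan2(q[1,1],q[0,1])),2),'zax',np.round(q[:,2],3),'F',np.round(s['wrist_force'],1),'T',np.round(s['wrist_torque'],2),'w',round(s['gripper_width'],3),'j',np.round(s['joints'],2))
E
python3 - <<'E'
from h import *
for n in ('scene','side','wrist'):
    c=cam(n); save(c,n+'0'); np.savez('pics/'+n+'0.npz',**c)
st()
E
```

```text
t 0.15 p [0.2314 0.471  0.2307] yaw_y 63.83 zax [-0.001 -0.001 -1.   ] F [-0.1  0.6  0. ] T [-0.06  0.04 -0.02] w 0.996 j [ 1.04  0.05  1.4   0.    1.69 -0.07]
```

View pics/scene0.png

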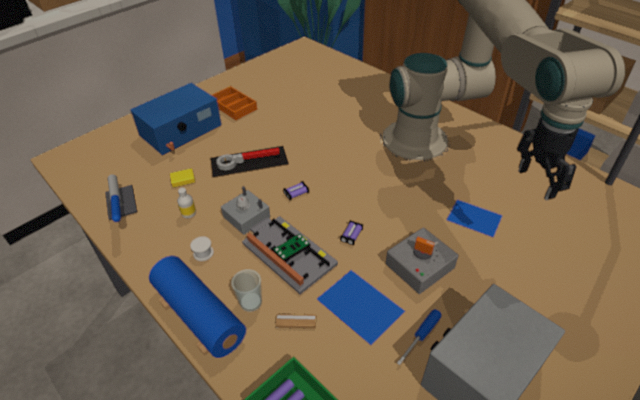

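View pics/side0.png

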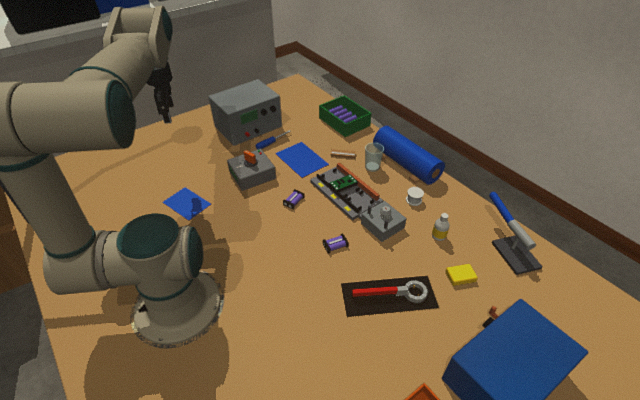

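View pics/wrist0.png

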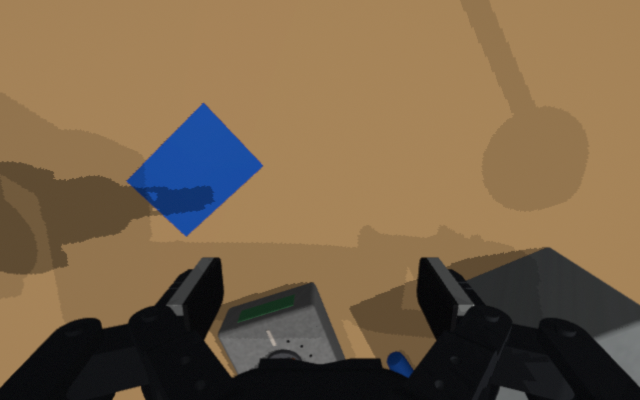

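Two pairs lie loose on the bench (scene px 297,190 and 352,232), the board is at 292,247, the larger mat at 360,305, and the wrench at 250,158. Next I build top-down maps.

```bash
cat > ortho.py <<'E'
from h import *
def ortho(cs,x0,x1,y0,y1,res,name,scale=1):
    W=int((y1-y0)/res);H=int((x1-x0)/res)
    im=np.zeros((H,W,3),np.uint8); zb=np.full((H,W),-1.)
    for c in cs:
        X=cloud(c).reshape(-1,3); col=c['pixels'].reshape(-1,3)
        ok=np.isfinite(X).all(1)&(X[:,2]<0.2)&(X[:,2]>-.05)
        X=X[ok];col=col[ok]
        i=((x1-X[:,0])/res).astype(int); j=((y1-X[:,1])/res).astype(int)
        m=(i>=0)&(i<H)&(j>=0)&(j<W)
        o=np.argsort(X[m,2]); i,j=i[m][o],j[m][o]
        new=X[m,2][o]>zb[i,j]
        im[i[new],j[new]]=col[m][o][new]; zb[i[new],j[new]]=X[m,2][o][new]
    im=cv2.resize(im,None,fx=scale,fy=scale,interpolation=cv2.INTER_NEAREST)
    cv2.imwrite('pics/'+name+'.png',im[:,:,::-1])
E
python3 - <<'E'
from ortho import *
L=lambda n:{k:v for k,v in np.load('pics/%s0.npz'%n).items()}
a,b=L('scene'),L('side')
ortho([a],0.1,0.9,-0.6,0.6,0.003,'oa',2)
ortho([b],0.1,0.9,-0.6,0.6,0.003,'ob',2)
E
```

```text
(no output)
```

View pics/oa.png

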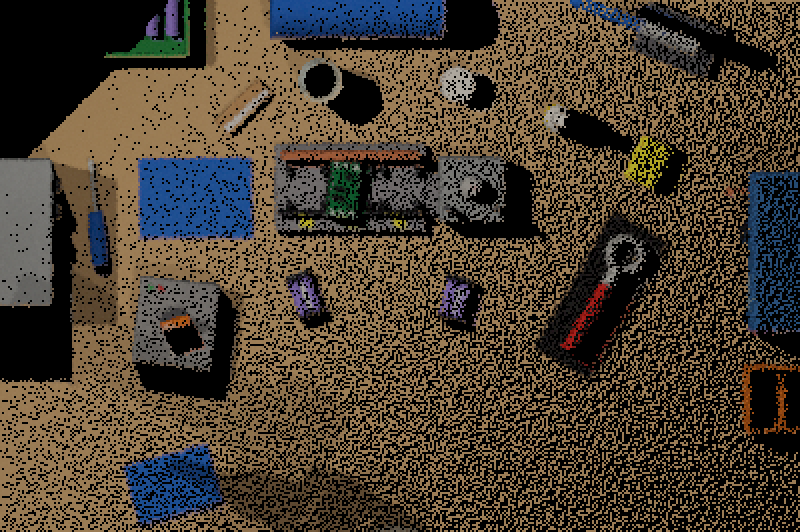

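View pics/ob.png

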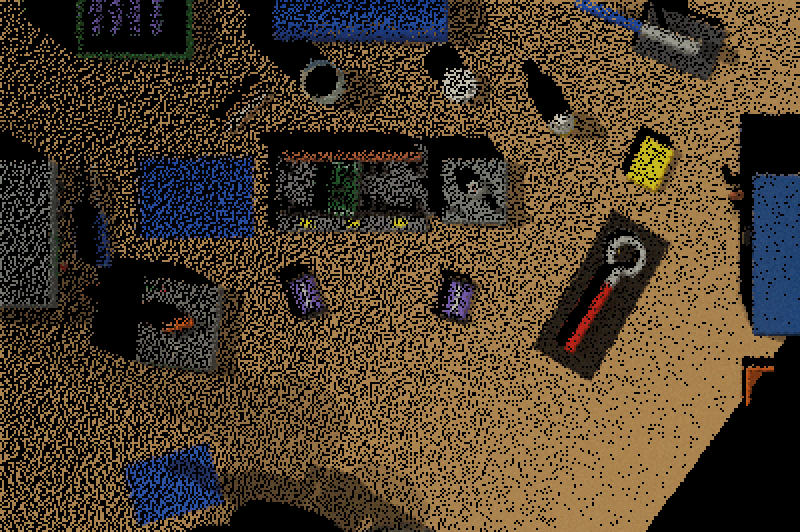

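{"method": "send_rows", "body": {"deltas": [[[0.3,-0.5,0.5],0.19,85],[[0.6,-1,1],0.38,85],[[0.6,-1,1],0.58,85],[[0.6,-1,1],0.58,85]]}}

```text
time: 0.55
ee_pos: [0.281, 0.3903, 0.3142]
tool_rot: [0.002, 0.001, 1.0, 0.002]
wrist_force: [0.5, 0.8, 0.5]
gripper_width: 0.995
```

{"method": "send_rows", "body": {"deltas": [[[0.3,-0.5,0.3],0,85],[[0.6,-1,0.6],0,85]]}}

```text
time: 0.75
ee_pos: [0.3248, 0.3148, 0.3554]
tool_rot: [-0.002, 0.001, 1.0, -0.001]
wrist_force: [0.8, 0.1, 1.0]
gripper_width: 0.995
```

{"method": "send_rows", "body": {"deltas": [[[0.3,-0.5,0],0,85],[[0.6,-1,0],0,85]]}}

```text
time: 0.95
ee_pos: [0.3737, 0.2343, 0.3563]
tool_rot: [-0.0, 0.002, 1.0, 0.0]
wrist_force: [0.8, -0.3, -0.5]
gripper_width: 0.995
```

{"method": "send_rows", "body": {"deltas": [[[0.3,-0.5,0],0,85],[[0.6,-1,0],0,85]]}}

```text
time: 1.15
ee_pos: [0.4218, 0.154, 0.3556]
tool_rot: [-0.001, 0.002, 1.0, -0.0]
wrist_force: [0.4, -0.2, -0.0]
gripper_width: 0.991
```

{"method": "send_rows", "body": {"deltas": [[[0.3,-0.5,0],0,85],[[0.6,-1,0],0,85],[[0.6,-1,0],0,85],[[0.6,-1,0],0,85],[[0.6,-1,0],0,85]]}}

```text
time: 1.65
ee_pos: [0.469, 0.0761, 0.3564]
tool_rot: [-0.001, 0.001, 1.0, 0.0]
wrist_force: [0.2, -0.4, 0.5]
gripper_width: 0.995
```

Run:
```python
from h import *
c=cam('wrist'); save(c,'w1'); np.savez('pics/w1.npz',**c)
print(np.round(c['W'],3)); st()
```

```text
[[ 0.002  0.958  0.288  0.396]
 [ 1.    -0.002 -0.     0.077]
 [ 0.001  0.288 -0.958  0.499]
 [ 0.     0.     0.     1.   ]]
t 1.7 p [0.4689 0.0763 0.3567] yaw_y 89.98 zax [-0.001  0.    -1.   ] F [ 0.4 -0.  -0.5] T [-0.01  0.06  0.01] w 0.995 j [ 0.08 -0.08  1.28  0.    1.94 -1.49]
```

View pics/w1.png

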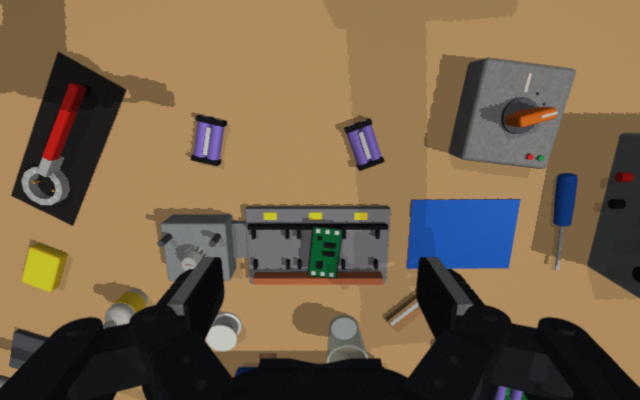

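Wrist view 1: board at (325,252) long side along world x, mat (463,234), pairs at (209,140) and (365,143), tester knob (527,118), nut (187,262), wrench (55,150).

```bash
cat > meas.py <<'E'
from h import *
def rect(X,m,lab):
    pts=X[m]; pts=pts[np.isfinite(pts).all(1)]
    z=np.median(pts[:,2])
    pts=pts[abs(pts[:,2]-z)<0.012]
    (cx,cy),(w,h),a=cv2.minAreaRect((pts[:,:2]*1000).astype(np.float32))
    if w<h: w,h=h,w; a+=90
    a=(a+90)%180-90
    print(lab,'c',np.round([cx,cy],1),'size',np.round([w,h],1),'longdir_deg',round(a,1),'z med/max',np.round([z*1000,np.nanpercentile(pts[:,2],98)*1000],1),'n',len(pts))
    return cx,cy,a
def comp(mask,minn=40):
    n,l,s,ce=cv2.connectedComponentsWithStats(mask.astype(np.uint8))
    return [(l==i) for i in range(1,n) if s[i,4]>=minn]
def hsv(c): return cv2.cvtColor(c['pixels'],cv2.COLOR_RGB2HSV)
E
python3 - <<'E'
from meas import *
c={k:v for k,v in np.load('pics/w1.npz').items()}
X=cloud(c); h=hsv(c); H,S,V=[h[...,i].astype(int) for i in range(3)]
print('bench z',np.nanmedian(X[30:60,150:330,2]))
for lab,m in [('green',(H>50)&(H<85)&(S>90)),('purple',(H>118)&(H<145)&(S>60)),('blue',(H>100)&(H<118)&(S>150)),('red',((H<5)|(H>174))&(S>170)&(V>100)),('orange',(H>5)&(H<14)&(S>180)&(V>120)),('yellow',(H>24)&(H<34)&(S>150))]:
    for k in comp(m,50):
        ys,xs=np.nonzero(k); rect(X,k,lab+' px(%d,%d)'%(xs.mean(),ys.mean()))
for t in ('pair0_center','pair1_center','board_center','wrench','selector','nut'):
    for cn in('wrist','scene','side'):
        try: print(t,cn,[(round(d['score'],2),np.round(d['extent']).astype(int).tolist()) for d in ctrl.boxes_of(cn,t)])
        except Exception as e: print(t,cn,e)
E
```

```text
bench z -0.0003897625993333209
green px(324,251) c [616.6  83.6] size [83.1 44.4] longdir_deg -6.2 z med/max [40.1 42.8] n 1169
green px(507,393) c [926.3 430.2] size [30.7  9.7] longdir_deg 10.5 z med/max [5.3 6.6] n 51
purple px(208,140) c [450.8 -84.8] size [54.2 36.4] longdir_deg -13.5 z med/max [18.1 20.6] n 808
purple px(363,144) c [457.3 140.8] size [53.9 37.2] longdir_deg 21.0 z med/max [18.3 20.5] n 784
purple px(500,392) c [895.6 398.9] size [33.4 12.2] longdir_deg -2.9 z med/max [33.8 35.8] n 112
purple px(515,393) c [898.9 427.9] size [23.9 14.8] longdir_deg 1.3 z med/max [33.  35.6] n 113
blue px(564,198) c [540.4 448. ] size [78.5 20.5] longdir_deg 6.5 z med/max [22.5 26.6] n 925
blue px(462,232) c [603.8 305.2] size [169.7 118.9] longdir_deg 89.9 z med/max [3.1 4.9] n 6798
blue px(243,370) c [844.9 -53. ] size [29.2  7.5] longdir_deg 79.3 z med/max [33.6 43.8] n 63
red px(60,125) c [ 423.5 -281.6] size [115.9  15.3] longdir_deg -31.8 z med/max [32.  34.2] n 1033
red px(627,177) c [500.  511.8] size [15.7  8.9] longdir_deg -89.5 z med/max [41.5 43.1] n 71
orange px(535,
[... 873 characters left out ...]
0.67, [317, 269, 405, 349])]
board_center side [(0.82, [332, 176, 359, 191]), (0.62, [321, 237, 348, 253])]
wrench wrist [(0.87, [19, 84, 93, 207]), (0.63, [181, 249, 204, 272])]
wrench scene [(0.63, [220, 150, 282, 169]), (0.17, [209, 145, 286, 175])]
wrench side [(0.97, [352, 283, 431, 305])]
selector wrist [(0.91, [502, 96, 560, 135]), (0.74, [205, 311, 242, 352])]
selector scene [(0.77, [414, 242, 434, 261])]
selector side [(0.74, [331, 150, 356, 161]), (0.57, [244, 153, 257, 169])]
nut wrist [(0.88, [180, 248, 203, 273]), (0.21, [20, 84, 90, 208])]
nut scene [(0.55, [236, 197, 251, 210]), (0.39, [273, 235, 311, 262])]
nut side [(0.65, [384, 205, 391, 221]), (0.22, [323, 235, 352, 252])]
```

{"method": "send_rows", "body": {"deltas": [[[0.5,0.02,-0.5],-0.07,85],[[1,0.05,-1],-0.14,85]]}}

```text
time: 2.8
ee_pos: [0.5413, 0.0785, 0.2875]
tool_rot: [0.002, 0.057, 0.998, 0.0]
wrist_force: [0.6, 0.1, 0.1]
gripper_width: 0.992
```

{"method": "send_rows", "body": {"deltas": [[[0.45,0.02,-0.5],0,85],[[0.85,0.04,-1],0,85],[[0.85,0.04,-1],0,85]]}}

```text
time: 3.1
ee_pos: [0.6074, 0.0813, 0.1971]
tool_rot: [-0.007, 0.056, 0.998, -0.001]
wrist_force: [-0.7, 0.2, -1.1]
gripper_width: 0.998
```

{"method": "send_rows", "body": {"deltas": [[[0,0,-0.5],0,85],[[0,0,-0.5],0,85],[[0,0,-0.5],0,85]]}}

```text
time: 3.4
ee_pos: [0.6077, 0.0816, 0.1679]
tool_rot: [0.0, 0.056, 0.998, 0.0]
wrist_force: [0.0, -0.6, 1.3]
gripper_width: 0.996
```

Run:
```python
from meas import *
st(); c=cam('wrist'); save(c,'w2'); np.savez('pics/w2.npz',**c)
X=cloud(c); h=hsv(c); H,S,V=[h[...,i].astype(int) for i in range(3)]
for k in comp((H>50)&(H<85)&(S>90),200): rect(X,k,'green')
```

```text
t 3.4 p [0.6077 0.0816 0.1679] yaw_y 83.63 zax [ 0.  0. -1.] F [ 0.  -0.6  1.3] T [-0.02  0.03  0.04] w 0.996 j [ 0.07  0.33  1.22  0.    1.6  -1.39]
green c [616.9  83.6] size [82.1 43.9] longdir_deg -6.1 z med/max [39.9 42. ] n 3787
green c [815.5 379. ] size [47.2  3.9] longdir_deg 88.7 z med/max [26.5 37.7] n 641
```

View pics/w2.png

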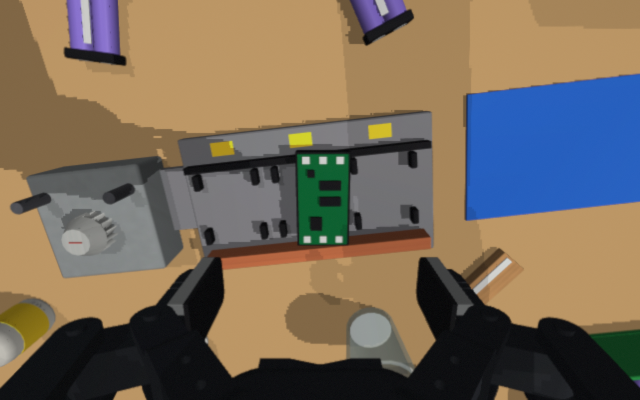

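{"method": "send_rows", "body": {"deltas": [[[0.11,0.025,-0.5],0,75],[[0.11,0.025,-1],0,75],[[0.11,0.025,-1],0,75]]}}

```text
time: 3.75
ee_pos: [0.6144, 0.0835, 0.083]
tool_rot: [-0.004, 0.056, 0.998, -0.0]
wrist_force: [-0.1, 0.4, -0.7]
gripper_width: 0.881
```

{"method": "send_rows", "body": {"deltas": [[[0,0,-0.4],0,75],[[0,0,-0.75],0,75],[[0,0,-0.86],0,75],[[0,0,-0.86],0,75],[[0,0,-0.86],0,75]]}}

```text
time: 4.25
ee_pos: [0.6184, 0.0838, 0.0209]
tool_rot: [0.002, 0.056, 0.998, 0.0]
wrist_force: [1.0, -0.4, 0.3]
gripper_width: 0.875
```

Run:
```python
from meas import *
st(); c=cam('wrist'); save(c,'w3');c=cam('side'); cv2.imwrite('pics/s3.png',cv2.resize(c['pixels'][130:250,280:440,::-1],None,fx=4,fy=4))
```

```text
t 4.25 p [0.6184 0.0838 0.0209] yaw_y 83.63 zax [ 0.004  0.    -1.   ] F [ 1.  -0.4  0.3] T [ 0.02  0.   -0.06] w 0.875 j [ 0.08  0.48  1.32  0.    1.33 -1.38]
```

View pics/w3.png

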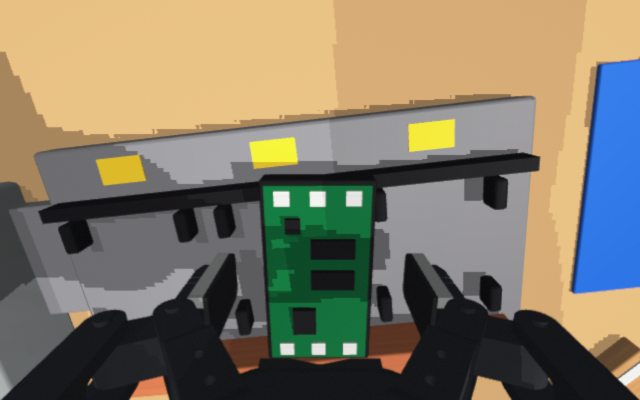

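View pics/s3.png

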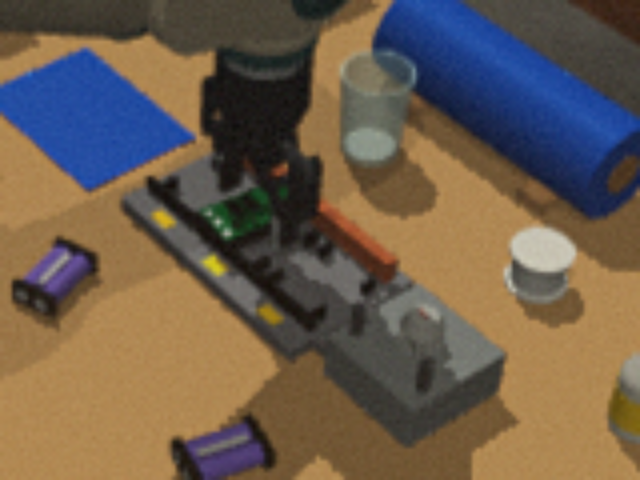

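The fingers straddle the board between the guides; closing.

{"method": "send_rows", "body": {"deltas": [[[0,0,0],0,40],[[0,0,0],0,40],[[0,0,0],0,40],[[0,0,0],0,40],[[0,0,0],0,40],[[0,0,0.3],0,40],[[0,0,0.6],0,40],[[0,0,0.9],0,40],[[0,0,1],0,40],[[0,0,1],0,40]], "grip_force": 30}}

```text
time: 5.35
ee_pos: [0.6173, 0.0837, 0.0985]
tool_rot: [0.001, 0.056, 0.998, 0.0]
wrist_force: [-0.4, 0.2, -1.0]
gripper_width: 0.529
```

Run:
```python
from meas import *
st(); c=cam('wrist'); save(c,'w4')
```

```text
t 5.35 p [0.6173 0.0837 0.0985] yaw_y 83.63 zax [ 0.002  0.    -1.   ] F [-0.4  0.2 -1. ] T [-0.02 -0.07 -0.03] w 0.529 j [ 0.08  0.4   1.27  0.    1.47 -1.38]
```

View pics/w4.png

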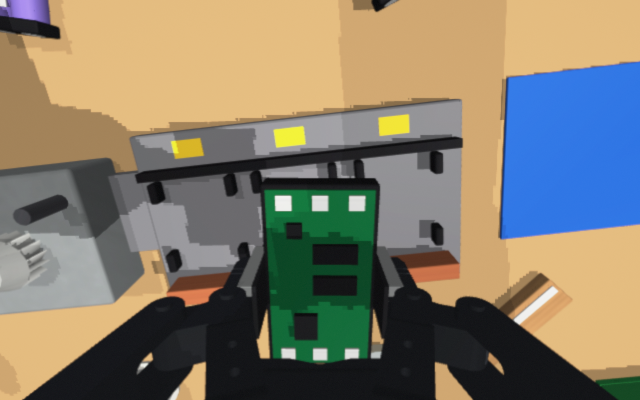

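{"method": "send_rows", "body": {"deltas": [[[-0.05,0.5,0],0,40],[[-0.1,1,0],0.14,40]]}}

```text
time: 5.6
ee_pos: [0.6079, 0.1635, 0.0952]
tool_rot: [-0.002, 0.001, 1.0, -0.0]
wrist_force: [0.3, 0.0, 0.3]
gripper_width: 0.532
```

{"method": "send_rows", "body": {"deltas": [[[-0.05,0.5,0],0,40],[[-0.08,1,0],0,40]]}}

```text
time: 5.8
ee_pos: [0.6011, 0.2447, 0.0951]
tool_rot: [-0.002, 0.001, 1.0, -0.001]
wrist_force: [0.6, 0.3, -0.7]
gripper_width: 0.535
```

{"method": "send_rows", "body": {"deltas": [[[0,0.4,0],0,40],[[0,0.76,0],0,40],[[0,0.76,-0.3],0,40],[[0,0.76,-0.6],0,40],[[0,0.76,-0.8],0,40],[[0,0.76,-1],0,40],[[0,0.76,-1],0,40],[[0,0.76,-1],0,40]]}}

```text
time: 6.6
ee_pos: [0.6025, 0.3042, 0.0177]
tool_rot: [-0.0, 0.001, 1.0, 0.0]
wrist_force: [-0.4, 0.6, 0.4]
gripper_width: 0.53
```

Run:
```python
from meas import *
st(); c=cam('wrist'); save(c,'w5');c=cam('scene'); cv2.imwrite('pics/s5.png',cv2.resize(c['pixels'][200:360,240:440,::-1],None,fx=4,fy=4))
```

```text
t 6.6 p [0.6025 0.3042 0.0177] yaw_y 89.91 zax [-0.  0. -1.] F [-0.4  0.6  0.4] T [ 0.    0.02 -0.02] w 0.53 j [ 0.41  0.62  1.13  0.    1.39 -1.16]
```

View pics/w5.png

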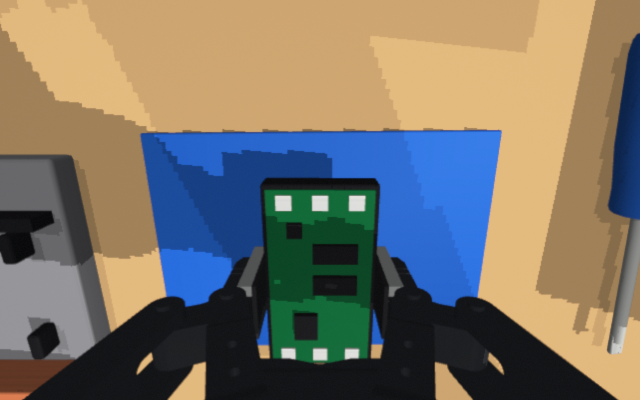

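View pics/s5.png

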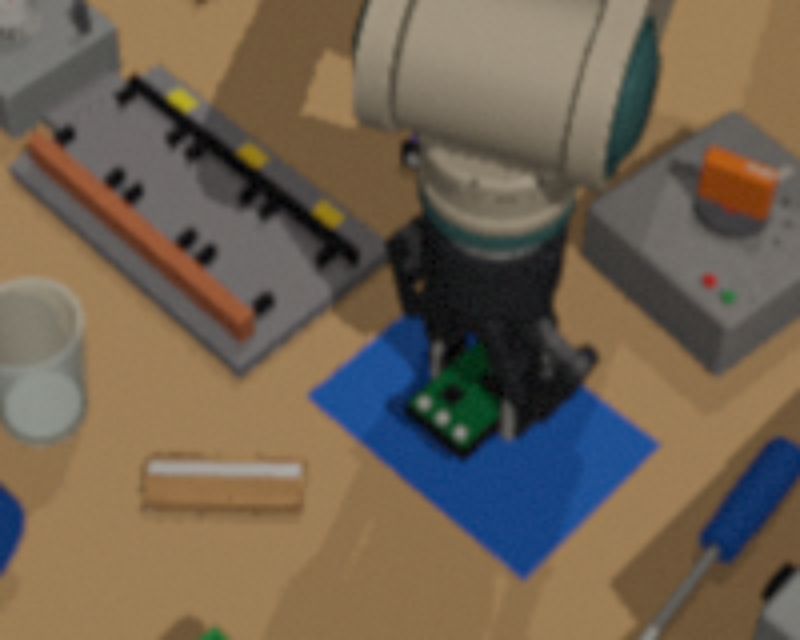

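{"method": "send_rows", "body": {"deltas": [[[0,0,-0.08],0,40],[[0,0,-0.14],0,40],[[0,0,-0.18],0,40],[[0,0,-0.21],0,40],[[0,0,-0.21],0,40]]}}

```text
time: 7.2
ee_pos: [0.6024, 0.3045, 0.0009]
tool_rot: [0.0, 0.001, 1.0, 0.0]
wrist_force: [-0.6, 0.5, 0.4]
gripper_width: 0.531
```

Run:
```python
from meas import *
st()
```

```text
t 7.2 p [0.6024 0.3045 0.0009] yaw_y 89.93 zax [ 0.  0. -1.] F [-0.6  0.5  0.4] T [-0.11  0.05  0.01] w 0.531 j [ 0.41  0.64  1.14  0.    1.36 -1.16]
```

{"method": "send_rows", "body": {"deltas": [[[0,0,-0.03],0,40],[[0,0,-0.04],0,40],[[0,0,-0.04],0,40],[[0,0,-0.04],0,60],[[0,0,-0.04],0,70],[[0,0,-0.04],0,70],[[0,0,0.2],0,70],[[0,0,0.6],0,70],[[0,0,1],0,70],[[0,0,1],0,70]]}}

```text
time: 8.2
ee_pos: [0.6049, 0.3056, 0.0869]
tool_rot: [0.004, 0.001, 1.0, 0.002]
wrist_force: [0.8, -0.4, 1.3]
gripper_width: 0.818
```

{"method": "send_rows", "body": {"deltas": [[[-0.4,-0.4,0.4],0,75],[[-0.9,-1,0.9],0.2,75],[[-0.9,-1,0.9],0.4,75],[[-0.9,-1,0.9],0.47,75]]}}

```text
time: 8.6
ee_pos: [0.5302, 0.2229, 0.1554]
tool_rot: [0.002, -0.185, 0.983, 0.0]
wrist_force: [0.6, 0.2, -0.3]
gripper_width: 0.879
```

{"method": "send_rows", "body": {"deltas": [[[-0.4,-0.4,0],0,75],[[-0.9,-0.9,0],0,75],[[-0.9,-0.9,0],0,75],[[-0.9,-0.9,0],0,75]]}}

```text
time: 9.0
ee_pos: [0.4578, 0.1518, 0.1525]
tool_rot: [-0.0, -0.182, 0.983, 0.0]
wrist_force: [0.1, 0.3, 1.0]
gripper_width: 0.879
```

Run:
```python
from meas import *
st(); c=cam('wrist'); save(c,'w6'); np.savez('pics/w6.npz',**c)
X=cloud(c); h=hsv(c); H,S,V=[h[...,i].astype(int) for i in range(3)]
for k in comp((H>118)&(H<145)&(S>60),200): rect(X,k,'purple')
c=cam('scene'); save(c,'s6')
X=cloud(c); h=hsv(c); H,S,V=[h[...,i].astype(int) for i in range(3)]
for k in comp((H>118)&(H<145)&(S>60),60): rect(X,k,'sc purple')
for k in comp((H>50)&(H<85)&(S>90),60): rect(X,k,'sc green')
```

```text
t 9.0 p [0.4578 0.1518 0.1525] yaw_y 111.01 zax [-0.  0. -1.] F [0.1 0.3 1. ] T [-0.04 -0.01  0.01] w 0.879 j [ 0.24 -0.03  1.64  0.    1.53 -1.69]
purple c [450.7 -84.1] size [55.2 36.9] longdir_deg -14.4 z med/max [17.9 20.2] n 3025
purple c [457.  141.2] size [52.5 36.8] longdir_deg 20.5 z med/max [18.2 20.3] n 2102
sc purple c [452.2 -81.3] size [59.2 37.1] longdir_deg -14.1 z med/max [18.9 23.7] n 164
sc purple c [457.7 143.2] size [61.5 36. ] longdir_deg 20.2 z med/max [19.7 23.1] n 185
sc purple c [876.5 342.2] size [57.  17.6] longdir_deg 1.5 z med/max [34.4 38.3] n 234
sc purple c [861.6 372. ] size [27.6 16.3] longdir_deg -1.5 z med/max [34.9 39.6] n 100
sc green c [ -509.1 -1146.3] size [168. 103.] longdir_deg 44.5 z med/max [-1.9  9.2] n 85
sc green c [-584.  -958.4] size [102.6  29.2] longdir_deg 19.4 z med/max [19.6 30.9] n 40
sc green c [-729.  -955.3] size [68.4 39.2] longdir_deg -47.2 z med/max [-19.5  -7.8] n 48
sc green c [603.1 306.9] size [81.5 44.1] longdir_deg -0.9 z med/max [18.4 22.7] n 463
sc green c [846.3 344.9] size [146.5  74.2] longdir_deg -44.0 z med/max [29.9 41.4] n 403
```

View pics/w6.png

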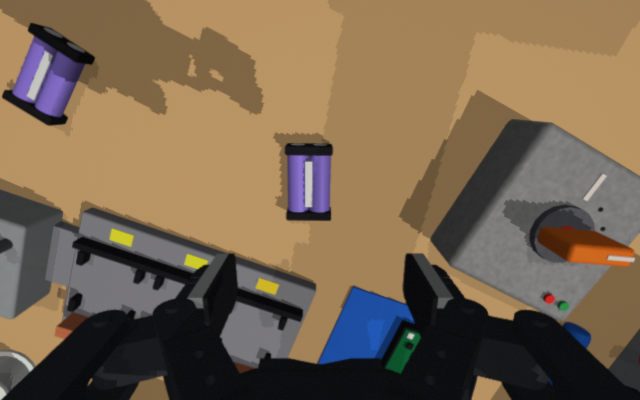

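View pics/s6.png

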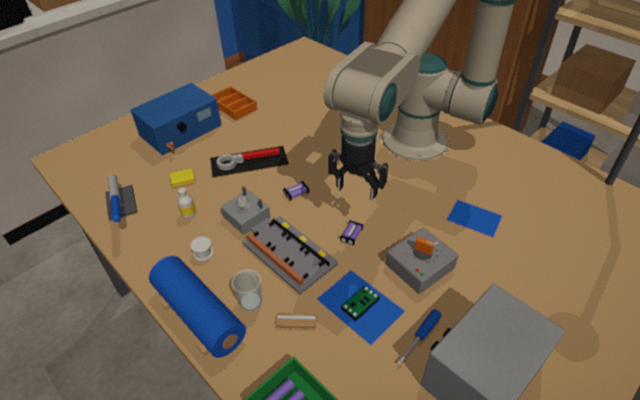

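{"method": "send_rows", "body": {"deltas": [[[-0.01,-0.13,-0.5],0,70],[[-0.01,-0.13,-1],0,70],[[-0.01,-0.13,-1],0,70]]}}

```text
time: 9.4
ee_pos: [0.4549, 0.1419, 0.0676]
tool_rot: [-0.005, -0.183, 0.983, -0.0]
wrist_force: [-1.0, 0.2, 0.6]
gripper_width: 0.815
```

Run:
```python
from meas import *
st()
c={k:v for k,v in np.load('pics/w2.npz').items()}
X=cloud(c); h=hsv(c); H,S,V=[h[...,i].astype(int) for i in range(3)]
reg=(X[...,0]>.54)&(X[...,0]<.70)&(X[...,1]>-.06)&(X[...,1]<.2)
m=reg&(X[...,2]>.0245)&(X[...,2]<.030)&(V<60)
for k in comp(m,8):
    p=X[k]; print('blk',np.round(p.min(0)*1000),np.round(p.max(0)*1000),k.sum())
m=reg&((H<14)|(H>170))&(S>100)&(X[...,2]>.033)
for k in comp(m,100):
    p=X[k]; print('cu',np.round(np.percentile(p,2,axis=0)*1000,1),np.round(np.percentile(p,98,axis=0)*1000,1),k.sum())
m=(H>20)&(H<34)&(S>150)&reg
for k in comp(m,50): rect(X,k,'yel')
```

```text
t 9.4 p [0.4549 0.1419 0.0676] yaw_y 111.1 zax [-0.01  -0.002 -1.   ] F [-1.   0.2  0.6] T [-0.05  0.02 -0.01] w 0.815 j [ 0.22  0.05  1.74  0.    1.36 -1.71]
blk [578. 111.  25.] [584. 180.  29.] 589
blk [586. 162.  25.] [599. 168.  28.] 108
blk [577. -35.  25.] [584.  63.  29.] 817
blk [585. 110.  25.] [599. 116.  28.] 100
blk [585.  40.  25.] [599.  46.  28.] 100
blk [586.  22.  25.] [599.  28.  28.] 97
blk [586. -29.  25.] [599. -24.  28.] 98
blk [638. 162.  25.] [652. 168.  28.] 97
blk [637. 110.  25.] [652. 116.  29.] 91
blk [637.  40.  25.] [651.  46.  29.] 85
blk [637.  22.  25.] [650.  28.  28.] 84
blk [638. -29.  25.] [651. -24.  29.] 87
blk [660.  56.  27.] [661.  63.  30.] 9
cu [660.1 -11.6  33.7] [671.9 170.9  39.3] 2922
yel c [566.  139.1] size [19.1 11.8] longdir_deg 89.2 z med/max [15.4 17. ] n 303
yel c [565.8  69.2] size [19.2 11.8] longdir_deg 89.4 z med/max [15.4 16.9] n 296
yel c [565.8  -0.8] size [20.1 11.9] longdir_deg 89.7 z med/max [15.3 16.7] n 295
```

{"method": "send_rows", "body": {"deltas": [[[0,0,-0.4],0,70],[[0,0,-0.7],0,70],[[0,0,-0.8],0,70],[[0,0,-0.82],0,70],[[0,0,-0.82],0,70]]}}

```text
time: 9.9
ee_pos: [0.4588, 0.1425, 0.0088]
tool_rot: [0.001, -0.183, 0.983, 0.0]
wrist_force: [0.8, 0.4, 0.9]
gripper_width: 0.82
```

Run:
```python
from meas import *
st(); c=cam('wrist'); save(c,'w7')
```

```text
t 9.9 p [0.4588 0.1425 0.0088] yaw_y 111.1 zax [ 0.002  0.001 -1.   ] F [0.8 0.4 0.9] T [-0.01  0.04  0.02] w 0.82 j [ 0.22  0.13  1.78  0.    1.23 -1.71]
```

View pics/w7.png

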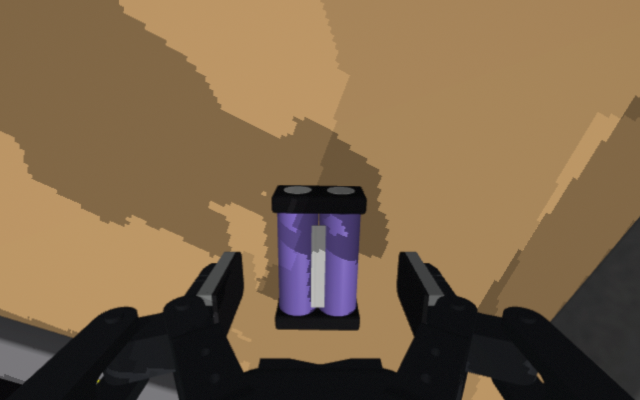

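{"method": "send_rows", "body": {"deltas": [[[-0.02,0,-0.05],0,70],[[-0.02,0,-0.08],0,70],[[-0.02,0,-0.08],0,35],[[-0.02,0,-0.08],0,35],[[-0.02,0,-0.08],0,35],[[-0.02,0,-0.08],0,35],[[-0.02,0,-0.08],0,35],[[-0.02,0,0.2],0,35],[[-0.02,0,0.5],0,35],[[-0.02,0,0.5],0,35]], "grip_force": 35}}

```text
time: 10.95
ee_pos: [0.4578, 0.1424, 0.0501]
tool_rot: [0.003, -0.183, 0.983, 0.0]
wrist_force: [1.0, -0.3, -1.4]
gripper_width: 0.429
```

Run:
```python
from meas import *
st(); c=cam('wrist'); save(c,'w8')
```

```text
t 10.95 p [0.4578 0.1424 0.0501] yaw_y 111.08 zax [ 0.005  0.001 -1.   ] F [ 1.  -0.3 -1.4] T [ 0.01  0.02 -0.04] w 0.429 j [ 0.22  0.07  1.76  0.    1.31 -1.71]
```

View pics/w8.png

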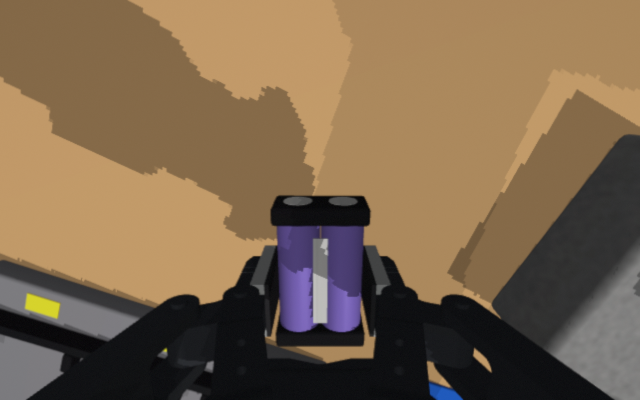

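{"method": "send_rows", "body": {"deltas": [[[0.3,0,0.5],0,35],[[0.9,-0.02,0.6],-0.2,35],[[1,-0.02,0.6],-0.4,35],[[1,-0.02,0.6],-0.47,35]]}}

```text
time: 11.4
ee_pos: [0.5366, 0.14, 0.0931]
tool_rot: [-0.001, 0.004, 1.0, -0.0]
wrist_force: [-0.2, -0.4, -1.7]
gripper_width: 0.43
```

{"method": "send_rows", "body": {"deltas": [[[0.5,-0.02,0],0,35],[[1,-0.02,0],0,35],[[1,-0.02,0],0,35],[[1,-0.02,0],0,35],[[1,-0.02,0],0,35]]}}

```text
time: 11.9
ee_pos: [0.615, 0.1388, 0.0941]
tool_rot: [-0.001, 0.001, 1.0, -0.0]
wrist_force: [-0.8, 0.2, -0.8]
gripper_width: 0.431
```

Run:
```python
from meas import *
st(); c=cam('wrist'); save(c,'w9')
X=cloud(c); h=hsv(c); H,S,V=[h[...,i].astype(int) for i in range(3)]
for k in comp((H>118)&(H<145)&(S>60),500): rect(X,k,'purple')
```

```text
t 11.9 p [0.615  0.1388 0.0941] yaw_y 89.94 zax [-0.002 -0.    -1.   ] F [-0.8  0.2 -0.8] T [ 0.01  0.01 -0.02] w 0.431 j [ 0.16  0.43  1.24  0.    1.48 -1.41]
purple c [615.2 129.5] size [52.8 18.3] longdir_deg -0.8 z med/max [111.1 112.8] n 3800
purple c [615.2 149.3] size [52.5 18.8] longdir_deg 0.5 z med/max [111.2 112.9] n 3779
```

View pics/w9.png

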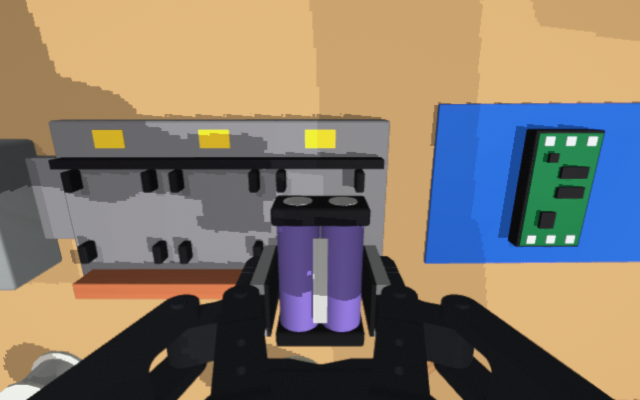

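{"method": "send_rows", "body": {"deltas": [[[0.06,0,-0.3],0,35],[[0.06,0,-0.55],0,35],[[0.06,0,-0.7],0,35],[[0.06,0,-0.8],0,35],[[0.06,0,-0.88],0,35],[[0.06,0,-0.93],0,35],[[0.06,0,-0.94],0,35],[[0.06,0,-0.94],0,35]]}}

```text
time: 12.75
ee_pos: [0.621, 0.1388, 0.0205]
tool_rot: [0.0, 0.001, 1.0, 0.0]
wrist_force: [0.1, 0.1, -0.8]
gripper_width: 0.432
```

Run:
```python
from meas import *
st(); c=cam('wrist'); save(c,'w10')
X=cloud(c); h=hsv(c); H,S,V=[h[...,i].astype(int) for i in range(3)]
for k in comp((H>118)&(H<145)&(S>60),500): rect(X,k,'purple')
```

```text
t 12.75 p [0.621  0.1388 0.0205] yaw_y 89.93 zax [ 0.001  0.    -1.   ] F [ 0.1  0.1 -0.8] T [-0.04  0.03  0.03] w 0.432 j [ 0.16  0.52  1.28  0.    1.35 -1.41]
purple c [621.2 139.1] size [52.4 38.8] longdir_deg -0.1 z med/max [37.5 39.3] n 7596
```

View pics/w10.png

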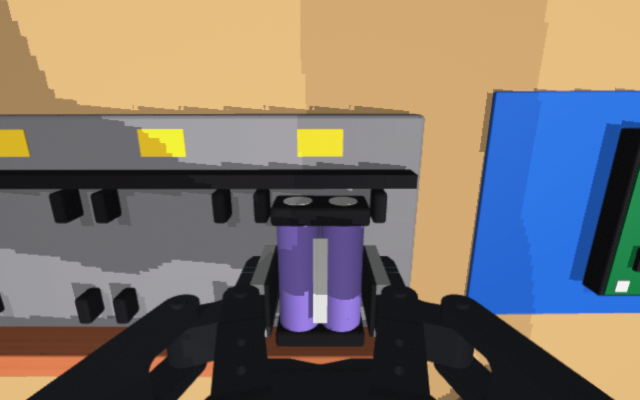

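{"method": "send_rows", "body": {"deltas": [[[-0.02,0,-0.02],0,35],[[-0.02,0,-0.03],0,35],[[-0.02,0,-0.03],0,35],[[-0.02,0,-0.03],0,48],[[-0.02,0,-0.03],0,56],[[-0.02,0,-0.03],0,56],[[-0.02,0,0.2],0,56],[[-0.02,0,0.6],0,56],[[-0.02,0,1],0,56],[[-0.02,0,1],0,56]]}}

```text
time: 13.8
ee_pos: [0.6219, 0.1393, 0.1063]
tool_rot: [0.005, 0.001, 1.0, 0.001]
wrist_force: [0.6, 0.1, 1.5]
gripper_width: 0.66
```

{"method": "send_rows", "body": {"deltas": [[[-0.3,-0.4,0.3],0,70],[[-0.7,-1,0.6],-0.15,70],[[-0.7,-1,0.6],-0.32,70],[[-0.7,-1,0.6],-0.32,70]]}}

```text
time: 14.2
ee_pos: [0.5631, 0.0575, 0.1491]
tool_rot: [0.001, 0.128, 0.992, 0.0]
wrist_force: [-0.7, -0.3, -0.5]
gripper_width: 0.825
```

{"method": "send_rows", "body": {"deltas": [[[-0.3,-0.4,0],0,70],[[-0.7,-1,0],0,70],[[-0.7,-1,0],0,70]]}}

```text
time: 14.5
ee_pos: [0.5054, -0.0232, 0.1467]
tool_rot: [-0.001, 0.125, 0.992, -0.0]
wrist_force: [1.0, -0.6, 0.2]
gripper_width: 0.821
```

{"method": "send_rows", "body": {"deltas": [[[-0.3,-0.4,0],0,70],[[-0.66,-0.75,0],0,70],[[-0.66,-0.75,0],0,70],[[-0.66,-0.75,0],0,70]]}}

```text
time: 14.9
ee_pos: [0.4548, -0.0808, 0.1477]
tool_rot: [0.0, 0.125, 0.992, 0.0]
wrist_force: [-0.7, -0.2, 0.3]
gripper_width: 0.824
```

Run:
```python
from meas import *
st(); c=cam('wrist'); save(c,'w11'); np.savez('pics/w11.npz',**c)
X=cloud(c); h=hsv(c); H,S,V=[h[...,i].astype(int) for i in range(3)]
for k in comp((H>118)&(H<145)&(S>60),200): rect(X,k,'purple')
c=cam('scene'); save(c,'s11')
```

```text
t 14.9 p [ 0.4548 -0.0808  0.1477] yaw_y 75.62 zax [ 0.     0.001 -1.   ] F [-0.7 -0.2  0.3] T [-0.04  0.04 -0.02] w 0.824 j [-0.26 -0.09  1.7   0.    1.52 -1.58]
purple c [450.3 -85.5] size [51.9 37.2] longdir_deg -13.7 z med/max [18.2 20.3] n 2134
purple c [619.1 141.1] size [59.4 45.4] longdir_deg -0.2 z med/max [33.2 35.5] n 1945
```

View pics/w11.png

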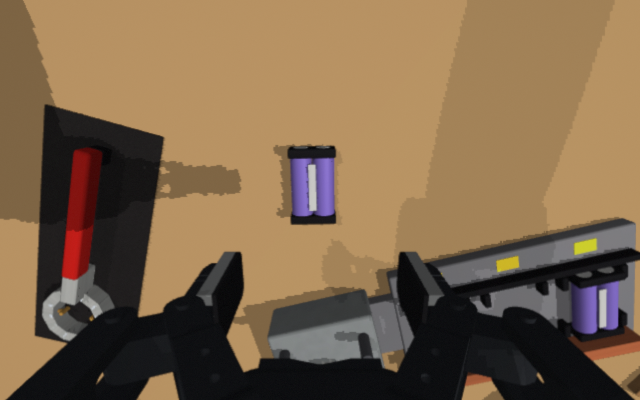

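View pics/s11.png

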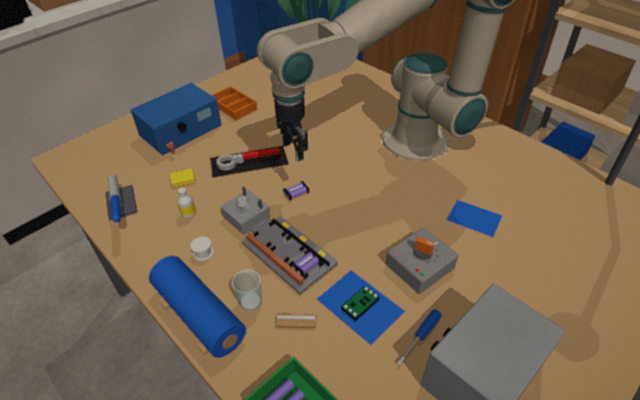

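{"method": "send_rows", "body": {"deltas": [[[-0.05,-0.05,-0.5],0,70],[[-0.05,-0.05,-1],0,70],[[-0.05,-0.05,-1],0,70]]}}

```text
time: 15.3
ee_pos: [0.4475, -0.0833, 0.0628]
tool_rot: [-0.005, 0.125, 0.992, 0.001]
wrist_force: [-0.7, -0.1, 0.6]
gripper_width: 0.819
```

{"method": "send_rows", "body": {"deltas": [[[0,0,-0.4],0,70],[[0,0,-0.7],0,70],[[0,0,-0.74],0,70],[[0,0,-0.74],0,70],[[0,0,-0.74],0,70]]}}

```text
time: 15.8
ee_pos: [0.4519, -0.0853, 0.0109]
tool_rot: [0.002, 0.126, 0.992, -0.0]
wrist_force: [0.5, 0.1, 0.8]
gripper_width: 0.822
```

Run:
```python
from meas import *
st(); c=cam('wrist'); save(c,'w12')
```

```text
t 15.8 p [ 0.4519 -0.0853  0.0109] yaw_y 75.57 zax [ 0.003 -0.001 -1.   ] F [0.5 0.1 0.8] T [-0.01 -0.05 -0.02] w 0.822 j [-0.27  0.07  1.84  0.    1.22 -1.59]
```

View pics/w12.png

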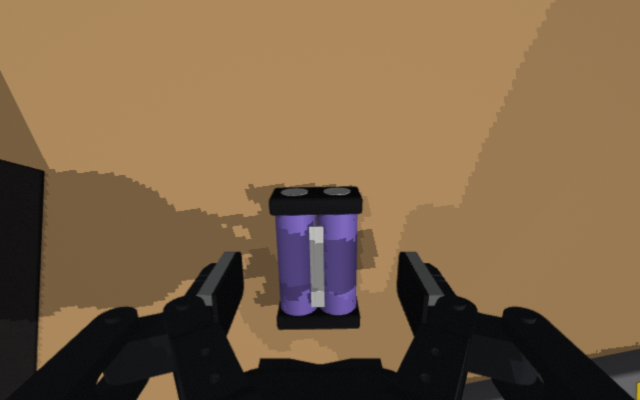

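{"method": "send_rows", "body": {"deltas": [[[-0.02,0,-0.06],0,70],[[-0.02,0,-0.1],0,70],[[-0.02,0,-0.1],0,35],[[-0.02,0,-0.1],0,35],[[-0.02,0,-0.1],0,35],[[-0.02,0,-0.1],0,35],[[-0.02,0,-0.1],0,35],[[-0.02,0,0.2],0,35],[[-0.02,0,0.6],0,35],[[-0.02,0,0.9],0,35]]}}

```text
time: 16.85
ee_pos: [0.4488, -0.0852, 0.0821]
tool_rot: [0.0, 0.126, 0.992, 0.0]
wrist_force: [1.0, -0.5, -0.7]
gripper_width: 0.432
```

{"method": "send_rows", "body": {"deltas": [[[0.4,0.4,0.2],0.15,35],[[0.8,0.9,0.2],0.32,35],[[0.8,0.9,0.2],0.32,35],[[0.8,0.9,0.2],0.32,35]]}}

```text
time: 17.25
ee_pos: [0.5125, -0.0125, 0.096]
tool_rot: [-0.001, 0.0, 1.0, 0.0]
wrist_force: [0.1, -0.7, -1.8]
gripper_width: 0.431
```

{"method": "send_rows", "body": {"deltas": [[[0.5,0.5,0],0,35],[[1,1,0],0,35],[[1,1,0],0,35],[[1,1,0],0,35],[[1,1,0],0,35]]}}

```text
time: 17.75
ee_pos: [0.5919, 0.0655, 0.0962]
tool_rot: [-0.001, 0.001, 1.0, -0.0]
wrist_force: [-0.0, 1.0, -1.0]
gripper_width: 0.43
```

Run:
```python
from meas import *
st(); c=cam('wrist'); save(c,'w13')
X=cloud(c); h=hsv(c); H,S,V=[h[...,i].astype(int) for i in range(3)]
for k in comp((H>118)&(H<145)&(S>60),500): rect(X,k,'purple')
```

```text
t 17.75 p [0.5919 0.0655 0.0962] yaw_y 89.84 zax [-0.002 -0.    -1.   ] F [-0.  1. -1.] T [0.01 0.02 0.02] w 0.43 j [ 0.05  0.33  1.36 -0.    1.46 -1.52]
purple c [620.5 140.7] size [57.8 41.9] longdir_deg 0.9 z med/max [33.3 35.1] n 3052
purple c [593.7  55.9] size [53.3 18.8] longdir_deg 0.2 z med/max [113.4 115.1] n 3745
purple c [593.5  75.9] size [52.5 19.2] longdir_deg 0.9 z med/max [113.3 115. ] n 3770
```

View pics/w13.png

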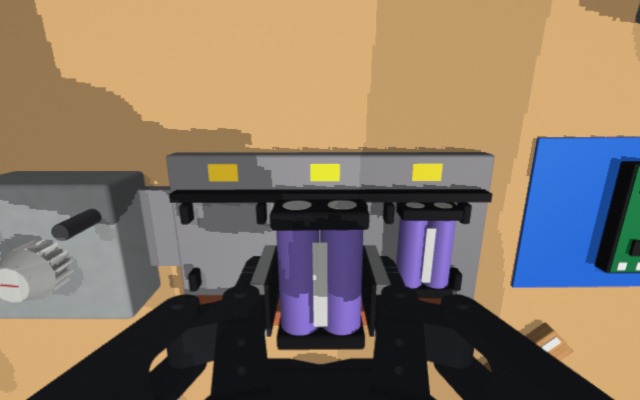

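{"method": "send_rows", "body": {"deltas": [[[0.2,0.04,0],0,35],[[0.32,0.04,0],0,35],[[0.32,0.04,-0.3],0,35],[[0.32,0.04,-0.55],0,35],[[0.32,0.04,-0.7],0,35],[[0.32,0.04,-0.8],0,35],[[0.32,0.04,-0.88],0,35],[[0.32,0.04,-0.93],0,35],[[0.32,0.04,-0.95],0,35],[[0.32,0.04,-0.95],0,35]]}}

```text
time: 18.8
ee_pos: [0.6186, 0.07, 0.0211]
tool_rot: [0.0, 0.001, 1.0, 0.0]
wrist_force: [-0.3, -0.1, -1.6]
gripper_width: 0.428
```

Run:
```python
from meas import *
st(); c=cam('wrist'); save(c,'w14')
X=cloud(c); h=hsv(c); H,S,V=[h[...,i].astype(int) for i in range(3)]
for k in comp((H>118)&(H<145)&(S>60),500): rect(X,k,'purple')
```

```text
t 18.8 p [0.6186 0.07   0.0211] yaw_y 89.93 zax [ 0.001  0.    -1.   ] F [-0.3 -0.1 -1.6] T [-0.01 -0.01 -0.01] w 0.428 j [ 0.05  0.48  1.32  0.    1.34 -1.52]
purple c [620.6 140.9] size [57.5 42.6] longdir_deg 0.9 z med/max [33.2 35. ] n 5987
purple c [620.3  70.4] size [52.8 39.1] longdir_deg 0.5 z med/max [38.3 40. ] n 7519
```

View pics/w14.png

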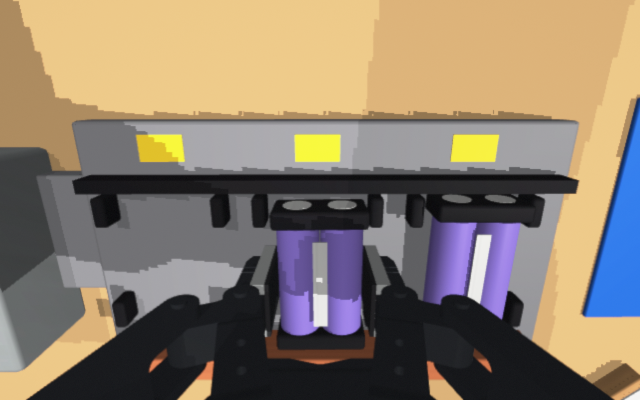

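{"method": "send_rows", "body": {"deltas": [[[0,-0.01,-0.03],0,35],[[0,-0.01,-0.04],0,35],[[0,-0.01,-0.04],0,35],[[0,-0.01,-0.04],0,48],[[0,-0.01,-0.04],0,54],[[0,-0.01,-0.04],0,54],[[0,-0.01,0.2],0,54],[[0,-0.01,0.6],0,54],[[0,-0.01,1],0,54],[[0,-0.01,1],0,54]]}}

```text
time: 19.85
ee_pos: [0.6212, 0.0694, 0.107]
tool_rot: [0.005, 0.001, 1.0, 0.0]
wrist_force: [0.6, 0.6, 0.6]
gripper_width: 0.632
```

{"method": "send_rows", "body": {"deltas": [[[-0.1,-0.4,0.4],0,60],[[-0.3,-0.9,1],0,60],[[-0.3,-0.9,1],0,60]]}}

```text
time: 20.15
ee_pos: [0.5951, -0.0053, 0.1852]
tool_rot: [0.003, 0.002, 1.0, -0.001]
wrist_force: [0.2, -0.1, 1.3]
gripper_width: 0.701
```

{"method": "send_rows", "body": {"deltas": [[[-0.3,-0.5,0.2],0,60],[[-0.6,-1,0.2],0,60],[[-0.6,-1,0.2],0,60],[[-0.6,-1,0.2],0,60]]}}

```text
time: 20.55
ee_pos: [0.546, -0.0832, 0.1962]
tool_rot: [-0.0, 0.001, 1.0, 0.0]
wrist_force: [0.8, -0.0, 0.2]
gripper_width: 0.703
```

Run:
```python
from meas import *
st(); c=cam('wrist'); save(c,'w15'); np.savez('pics/w15.npz',**c)
X=cloud(c); h=hsv(c); H,S,V=[h[...,i].astype(int) for i in range(3)]
for k in comp((H>118)&(H<145)&(S>60),300): rect(X,k,'purple')
reg=(X[...,1]<-.03)&(X[...,1]>-.19)&(X[...,0]>.53)&(X[...,0]<.70)
for z0,z1 in ((.071,.080),(.062,.07),(.042,.048)):
    for k in comp(reg&(X[...,2]>z0)&(X[...,2]<z1),25):
        p=X[k]; print((z0,z1),'min',np.round(np.percentile(p,1,axis=0)*1000,1),'max',np.round(np.percentile(p,99,axis=0)*1000,1),k.sum(),'ctr',np.round(cv2.minEnclosingCircle((p[:,:2]*1000).astype(np.float32))[0],1),'V',int(V[k].mean()))
```

```text
t 20.55 p [ 0.546  -0.0832  0.1962] yaw_y 89.83 zax [-0.001  0.001 -1.   ] F [ 0.8 -0.   0.2] T [ 0.01 -0.02  0.  ] w 0.703 j [-0.22  0.14  1.37  0.    1.63 -1.79]
purple c [618.1  70.9] size [59.7 43.7] longdir_deg 1.7 z med/max [33.1 35.3] n 1556
purple c [620.  141.1] size [56.6 44.7] longdir_deg 0.1 z med/max [33.1 35.3] n 1645
(0.071, 0.08) min [ 581.7 -151.2   71.2] max [ 590.7 -142.5   74.1] 97 ctr [ 586.1 -146.5] V 83
(0.071, 0.08) min [581.6 -79.3  71.1] max [590.8 -70.6  74.2] 99 ctr [586.2 -75.1] V 83
(0.071, 0.08) min [ 607.3 -122.2   71.1] max [ 628.9 -100.    74.5] 485 ctr [ 617.9 -110.9] V 157
(0.062, 0.07) min [ 581.4 -151.3   62.3] max [ 587.9 -142.    69.8] 42 ctr [ 585.8 -146.8] V 47
(0.062, 0.07) min [581.6 -80.1  62.2] max [586.5 -70.3  69.8] 40 ctr [586.2 -75.2] V 48
(0.062, 0.07) min [ 602.3 -126.7   62.1] max [627.9 -95.7  69.9] 365 ctr [ 617.9 -110.8] V 112
(0.042, 0.048) min [ 567.1 -156.5   42.7] max [660.5 -64.2  46.6] 6785 ctr [ 614. -111.] V 125
```

View pics/w15.png

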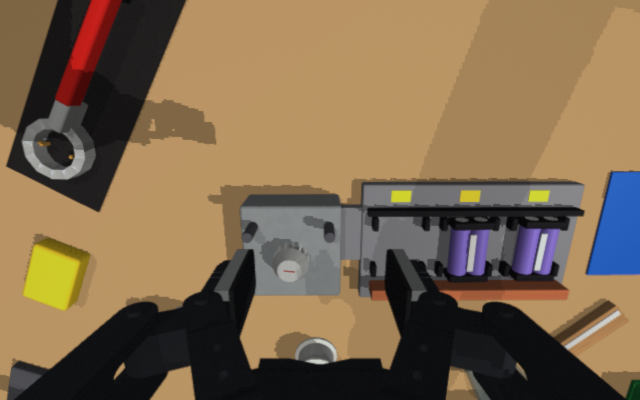

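Nut axis measured at (618, -111), top 73 mm (as expected); red witness line on the nut top at px (289,271). Now to the wrench.

{"method": "send_rows", "body": {"deltas": [[[-0.2,-0.5,-0.1],-0.19,60],[[-0.4,-1,-0.3],-0.38,60],[[-0.4,-1,-0.3],-0.57,60],[[-0.4,-1,-0.3],-0.71,60]]}}

```text
time: 21.0
ee_pos: [0.5143, -0.1625, 0.1714]
tool_rot: [-0.001, 0.279, 0.96, 0.0]
wrist_force: [-0.5, 0.8, 0.2]
gripper_width: 0.705
```

{"method": "send_rows", "body": {"deltas": [[[-0.2,-0.5,0],0,60],[[-0.4,-1,0],0,60],[[-0.4,-1,0],0,60]]}}

```text
time: 21.3
ee_pos: [0.4816, -0.2452, 0.172]
tool_rot: [-0.001, 0.277, 0.961, -0.0]
wrist_force: [-0.3, 1.1, 0.2]
gripper_width: 0.7
```

{"method": "send_rows", "body": {"deltas": [[[-0.2,-0.3,0],0,60],[[-0.45,-0.68,0],0,60],[[-0.45,-0.68,0],0,60],[[-0.45,-0.68,0],0,60]]}}

```text
time: 21.7
ee_pos: [0.4471, -0.2964, 0.1723]
tool_rot: [-0.0, 0.276, 0.961, 0.001]
wrist_force: [0.4, -0.2, 0.6]
gripper_width: 0.699
```

Run:
```python
from meas import *
st(); c=cam('wrist'); save(c,'w16'); np.savez('pics/w16.npz',**c)
X=cloud(c); h=hsv(c); H,S,V=[h[...,i].astype(int) for i in range(3)]
for k in comp(((H<5)|(H>174))&(S>170)&(V>80),300): rect(X,k,'red')
c2={k:v for k,v in np.load('pics/w15.npz').items()}
X=cloud(c2)
m=(X[...,2]>.0165)&(X[...,2]<.024)&(X[...,0]>.45)&(X[...,0]<.58)&(X[...,1]<-.28)&(X[...,1]>-.40)
for k in comp(m,100):
    p=X[k]; print('head?',np.round(np.percentile(p,1,axis=0)*1000),np.round(np.percentile(p,99,axis=0)*1000),np.round(np.array(cv2.minEnclosingCircle((p[:,:2]*1000).astype(np.float32))[0]),1),k.sum())
```

```text
t 21.7 p [ 0.4471 -0.2964  0.1723] yaw_y 58.0 zax [-0.     0.001 -1.   ] F [ 0.4 -0.2  0.6] T [ 0.01 -0.01  0.05] w 0.699 j [-0.65  0.11  1.46  0.    1.58 -1.67]
red c [ 423.2 -282.3] size [116.   13.3] longdir_deg -31.8 z med/max [32.5 34.1] n 2144
head? [ 453. -369.   17.] [ 544. -292.   24.] [ 493.8 -326.4] 1825
```

View pics/w16.png

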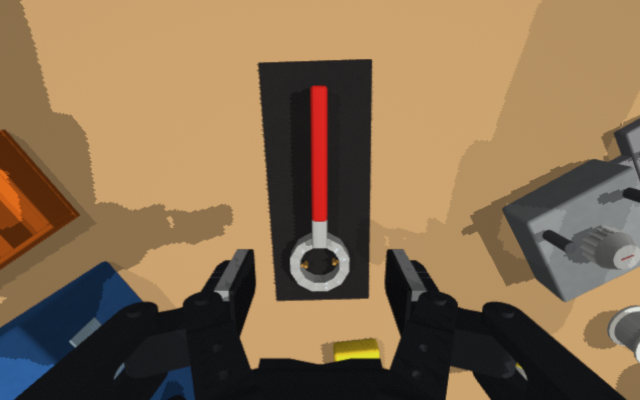

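Run:
```python
from meas import *
c={k:v for k,v in np.load('pics/w16.npz').items()}
X=cloud(c); h=hsv(c); H,S,V=[h[...,i].astype(int) for i in range(3)]
m=(X[...,2]>.0165)&(X[...,2]<.0225)&(X[...,0]>.45)&(X[...,0]<.58)&(X[...,1]<-.28)&(X[...,1]>-.40)&(V>70)
p=X[m][:,:2]*1000
d=np.array([np.cos(np.radians(-31.8)),np.sin(np.radians(-31.8))]); n=np.array([-d[1],d[0]])
q=p-np.array([423.2,-282.3]); a=q@d; b=q@n
print(np.percentile(a,[1,99]),np.percentile(b,[1,99]),len(a), 'axis',a.max())
print(proj(c,np.array([[.5167,-.3403,.019]])))
```

```text
[ 82.8635435  137.98187351] [-28.45935385  28.56793575] 1332 axis 139.10618300645484
[[318.93420489 265.0249653 ]]
```

{"method": "send_rows", "body": {"deltas": [[[0.02,-0.02,-0.5],0,60],[[0.02,-0.02,-1],0,60],[[0.02,-0.02,-1],0,60]]}}

```text
time: 22.05
ee_pos: [0.4461, -0.2952, 0.0868]
tool_rot: [-0.005, 0.275, 0.961, 0.002]
wrist_force: [-1.3, -0.3, -0.2]
gripper_width: 0.704
```

{"method": "send_rows", "body": {"deltas": [[[0,0,-0.4],0,45],[[0,0,-0.8],0,40],[[0,0,-1],0,40],[[0,0,-1],0,40],[[0,0,-1],0,40]]}}

```text
time: 22.55
ee_pos: [0.4493, -0.2989, 0.0148]
tool_rot: [0.001, 0.275, 0.961, -0.0]
wrist_force: [0.1, -0.7, 1.1]
gripper_width: 0.468
```

Run:
```python
from meas import *
st(); c=cam('wrist'); save(c,'w17')
```

```text
t 22.55 p [ 0.4493 -0.2989  0.0148] yaw_y 58.03 zax [ 0.002 -0.001 -1.   ] F [ 0.1 -0.7  1.1] T [ 0.04 -0.03  0.03] w 0.468 j [-0.66  0.28  1.6   0.    1.26 -1.67]
```

View pics/w17.png

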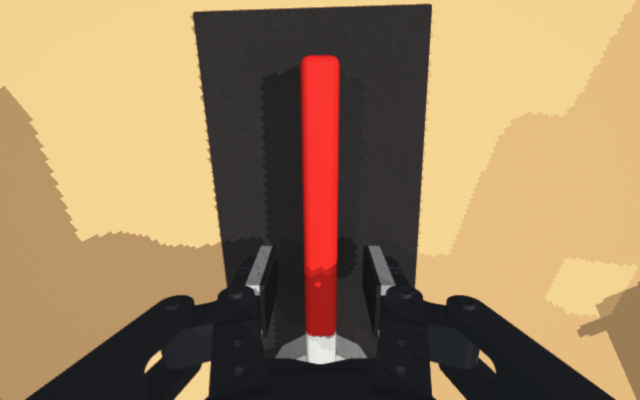

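{"method": "send_rows", "body": {"deltas": [[[0,0,-0.06],0,40],[[0,0,-0.1],0,40],[[0,0,-0.1],0,8],[[0,0,-0.1],0,8],[[0,0,-0.1],0,8],[[0,0,-0.1],0,8],[[0,0,-0.1],0,8],[[0,0,-0.1],0,8],[[0,0,0.1],0,8],[[0,0,0.3],0,8]], "grip_force": 100}}

```text
time: 23.6
ee_pos: [0.4471, -0.2981, 0.0357]
tool_rot: [-0.001, 0.276, 0.961, 0.001]
wrist_force: [0.2, 0.0, -3.2]
gripper_width: 0.146
```

{"method": "send_rows", "body": {"deltas": [[[0,0,0.3],0,8],[[0,0,0.7],0,8],[[0,0,1],0,8],[[0,0,1],0,8],[[0,0,1],0,8]]}}

```text
time: 24.1
ee_pos: [0.4475, -0.2985, 0.1154]
tool_rot: [-0.001, 0.276, 0.961, 0.0]
wrist_force: [-0.7, -0.4, -4.5]
gripper_width: 0.141
```

Run:
```python
from meas import *
st(); c=cam('wrist'); save(c,'w18'); np.savez('pics/w18.npz',**c)
X=cloud(c); h=hsv(c); H,S,V=[h[...,i].astype(int) for i in range(3)]
for k in comp(((H<5)|(H>174))&(S>170)&(V>80),300):
    rect(X,k,'red'); p=X[k]; s=p[np.isfinite(p).all(1)]
    d=(s[:,0]-.4487)*.85-(s[:,1]+.298)*.527
    print(np.polyfit(d,s[:,2],1))
```

```text
t 24.1 p [ 0.4475 -0.2985  0.1154] yaw_y 57.98 zax [-0.001  0.001 -1.   ] F [-0.7 -0.4 -4.5] T [ 0.04 -0.    0.01] w 0.141 j [-0.66  0.16  1.52  0.    1.46 -1.67]
red c [ 423.  -282.8] size [117.3  13.9] longdir_deg -31.9 z med/max [142.9 144.3] n 10740
[-0.00313623  0.1410473 ]
```

View pics/w18.png

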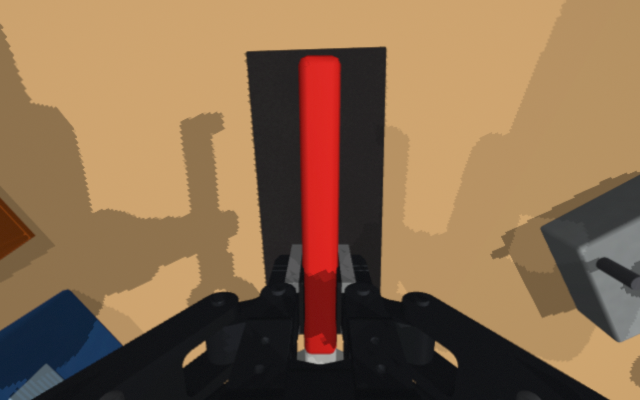

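{"method": "send_rows", "body": {"deltas": [[[0.2,0.45,0.2],0.15,8],[[0.4,0.9,0.2],0.3,8],[[0.4,0.9,0.2],0.45,8],[[0.4,0.9,0.2],0.6,8],[[0.4,0.9,0.2],0.711,8]]}}

```text
time: 24.65
ee_pos: [0.4791, -0.2259, 0.1301]
tool_rot: [-0.002, -0.002, 1.0, 0.001]
wrist_force: [-0.2, -0.3, -3.1]
gripper_width: 0.144
```

{"method": "send_rows", "body": {"deltas": [[[0.2,0.45,0],0,8],[[0.4,0.9,0],0,8],[[0.4,0.9,0],0,8]]}}

```text
time: 24.95
ee_pos: [0.5122, -0.1508, 0.1301]
tool_rot: [-0.002, -0.002, 1.0, 0.002]
wrist_force: [0.0, -0.9, -2.4]
gripper_width: 0.147
```

{"method": "send_rows", "body": {"deltas": [[[0.2,0.3,0],0,8],[[0.3,0.545,0],0,8],[[0.3,0.545,0],0,8],[[0.3,0.545,0],0,8]]}}

```text
time: 25.35
ee_pos: [0.5351, -0.1112, 0.1309]
tool_rot: [-0.002, -0.0, 1.0, 0.0]
wrist_force: [-0.2, -0.7, -3.0]
gripper_width: 0.146
```

Run:
```python
from meas import *
st(); c=cam('wrist'); save(c,'w19'); np.savez('pics/w19.npz',**c)
X=cloud(c); h=hsv(c); H,S,V=[h[...,i].astype(int) for i in range(3)]
for k in comp(((H<5)|(H>174))&(S>170)&(V>80),300): rect(X,k,'red')
c=cam('scene'); cv2.imwrite('pics/s19.png',cv2.resize(c['pixels'][120:300,180:380,::-1],None,fx=3.5,fy=3.3))
```

```text
t 25.35 p [ 0.5351 -0.1112  0.1309] yaw_y 90.01 zax [-0.003  0.    -1.   ] F [-0.2 -0.7 -3. ] T [-0.01  0.06  0.01] w 0.146 j [-0.27  0.17  1.48 -0.    1.5  -1.84]
red c [ 506. -111.] size [116.2  13.5] longdir_deg 0.1 z med/max [158.5 159.9] n 10499
```

View pics/w19.png

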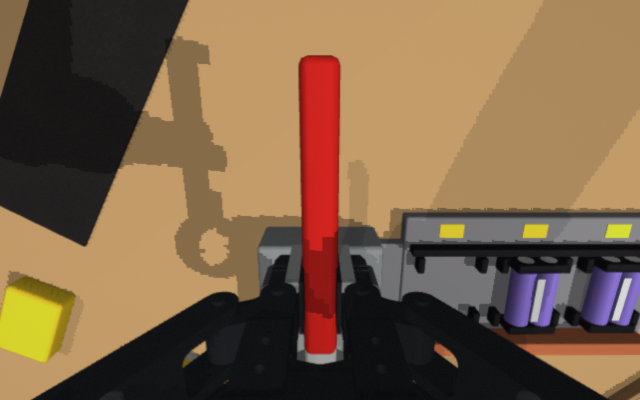

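View pics/s19.png

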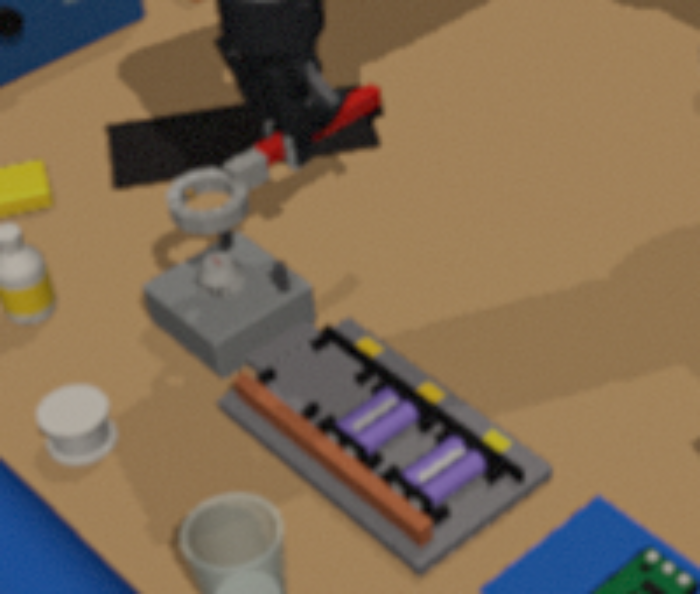

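{"method": "send_rows", "body": {"deltas": [[[0.025,0,-0.2],0,8],[[0.025,0,-0.45],0,8],[[0.025,0,-0.62],0,8],[[0.025,0,-0.7],0,8],[[0.025,0,-0.75],0,8],[[0.025,0,-0.75],0,8]]}}

```text
time: 26.05
ee_pos: [0.5379, -0.1114, 0.0728]
tool_rot: [-0.0, 0.0, 1.0, 0.0]
wrist_force: [0.4, 0.0, -3.3]
gripper_width: 0.143
```

Run:
```python
from meas import *
st(); c=cam('scene'); cv2.imwrite('pics/s20.png',cv2.resize(c['pixels'][150:260,180:320,::-1],None,fx=5,fy=5))
c=cam('side'); cv2.imwrite('pics/d20.png',cv2.resize(c['pixels'][160:270,320:460,::-1],None,fx=5,fy=5))
```

```text
t 26.05 p [ 0.5379 -0.1114  0.0728] yaw_y 89.96 zax [-0.  0. -1.] F [ 0.4  0.  -3.3] T [-0.02  0.04  0.02] w 0.143 j [-0.27  0.23  1.53  0.    1.38 -1.84]
```

View pics/s20.png

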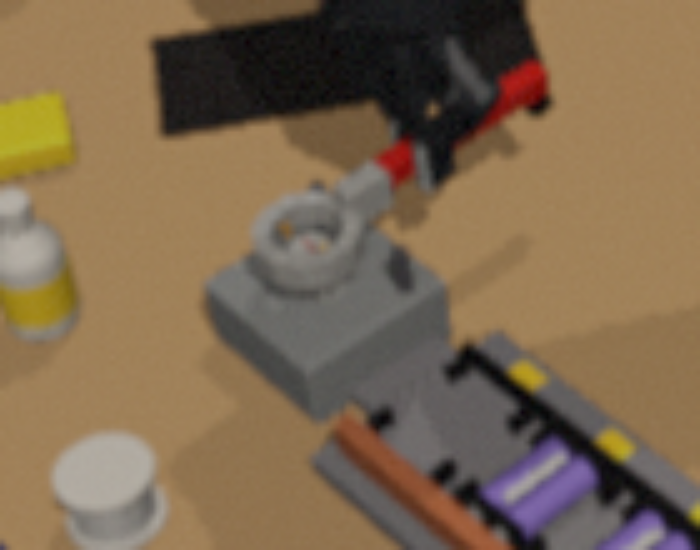

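View pics/d20.png

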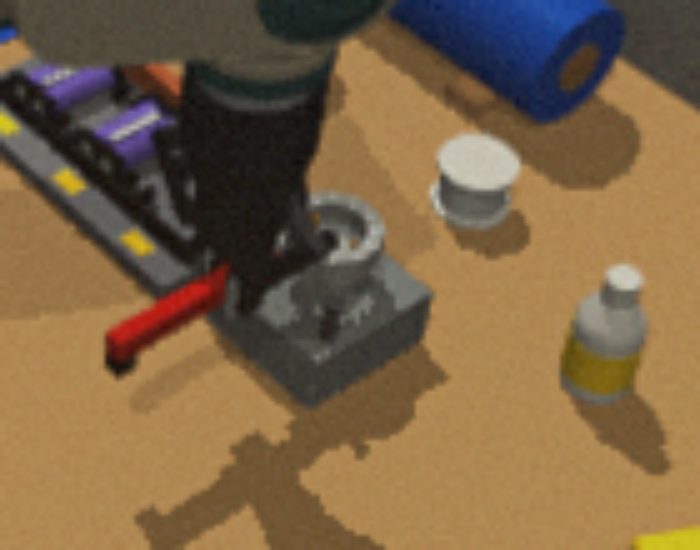

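{"method": "send_rows", "body": {"deltas": [[[0,0,-0.04],0,8],[[0,0,-0.08],0,8],[[0,0,-0.11],0,8],[[0,0,-0.14],0,8],[[0,0,-0.14],0,8]]}}

```text
time: 26.65
ee_pos: [0.5377, -0.1111, 0.0611]
tool_rot: [-0.0, 0.0, 1.0, 0.0]
wrist_force: [0.5, -0.1, -2.8]
gripper_width: 0.144
```

{"method": "send_rows", "body": {"deltas": [[[0,0,-0.03],0,8],[[0,0,-0.06],0,8],[[0,0,-0.09],0,8],[[0,0,-0.09],0,8]]}}

```text
time: 27.05
ee_pos: [0.5375, -0.1111, 0.0537]
tool_rot: [-0.001, 0.0, 1.0, 0.0]
wrist_force: [0.0, 0.0, -2.8]
gripper_width: 0.147
```

{"method": "send_rows", "body": {"deltas": [[[0,0,-0.02],0,8],[[0,0,-0.04],0,8],[[0,0,-0.04],0,8]]}}

```text
time: 27.35
ee_pos: [0.5378, -0.1111, 0.0509]
tool_rot: [-0.0, 0.0, 1.0, 0.0]
wrist_force: [0.2, 1.1, -3.9]
gripper_width: 0.145
```

Run:
```python
from meas import *
st()
```

```text
t 27.35 p [ 0.5378 -0.1111  0.0509] yaw_y 89.97 zax [-0.001  0.    -1.   ] F [ 0.2  1.1 -3.9] T [-0.06  0.08 -0.03] w 0.145 j [-0.27  0.26  1.55  0.    1.34 -1.84]
```

{"method": "send_rows", "body": {"deltas": [[[0,0,-0.02],0,8],[[0,0,-0.03],0,8],[[0,0,-0.03],0,8]]}}

```text
time: 27.65
ee_pos: [0.5381, -0.1112, 0.0488]
tool_rot: [0.0, 0.0, 1.0, 0.0]
wrist_force: [1.5, 0.0, -3.5]
gripper_width: 0.145
```

{"method": "send_rows", "body": {"deltas": [[[0,0,-0.015],0,8],[[0,0,-0.025],0,8],[[0,0,-0.025],0,8]]}}

```text
time: 27.95
ee_pos: [0.5381, -0.1112, 0.0471]
tool_rot: [0.0, 0.0, 1.0, 0.0]
wrist_force: [-0.1, -0.2, -1.5]
gripper_width: 0.143
```

Run:
```python
from meas import *
st(); c=cam('wrist'); save(c,'w21')
c=cam('scene'); cv2.imwrite('pics/s21.png',cv2.resize(c['pixels'][150:260,180:320,::-1],None,fx=5,fy=5))
```

```text
t 27.95 p [ 0.5381 -0.1112  0.0471] yaw_y 89.97 zax [ 0.  0. -1.] F [-0.1 -0.2 -1.5] T [0.06 0.06 0.03] w 0.143 j [-0.27  0.26  1.55  0.    1.33 -1.84]
```

View pics/s21.png

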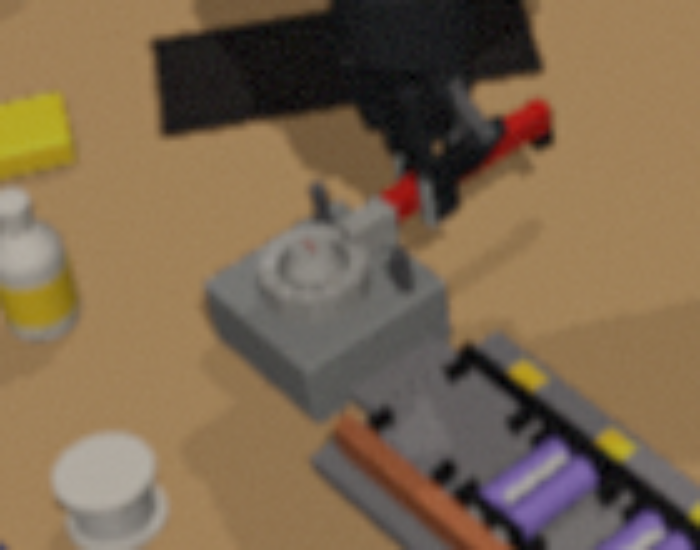

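View pics/w21.png

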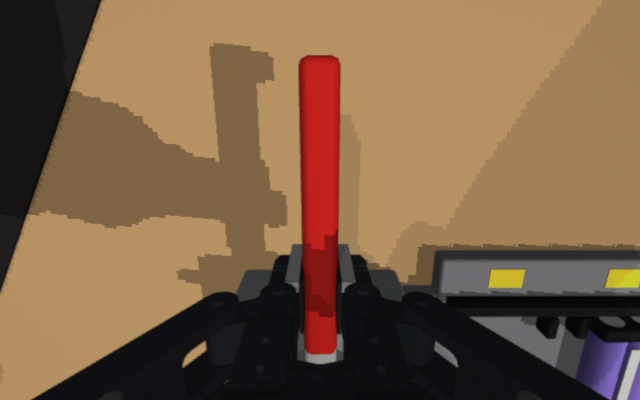

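{"method": "send_rows", "body": {"deltas": [[[0,0,-0.015],0,8],[[0,0,-0.015],0,8],[[0.006,-0.111,-0.015],0.14,8],[[0.024,-0.22,-0.015],0.28,8],[[0.054,-0.327,-0.015],0.42,8],[[0.096,-0.43,-0.015],0.56,8],[[0.149,-0.527,-0.015],0.7,8],[[0.149,-0.527,-0.015],0.7,8]]}}

```text
time: 28.85
ee_pos: [0.5508, -0.1539, 0.0465]
tool_rot: [0.001, -0.271, 0.962, -0.0]
wrist_force: [-0.1, 0.5, 4.2]
gripper_width: 0.148
```

Run:
```python
from meas import *
st()
c=cam('scene'); cv2.imwrite('pics/s22.png',cv2.resize(c['pixels'][150:260,180:320,::-1],None,fx=5,fy=5))
```

```text
t 28.85 p [ 0.5508 -0.1539  0.0465] yaw_y 121.5 zax [ 0.002 -0.    -1.   ] F [-0.1  0.5  4.2] T [ 0.31 -0.21  0.04] w 0.148 j [-0.34  0.32  1.48  0.    1.34 -2.46]
```

View pics/s22.png

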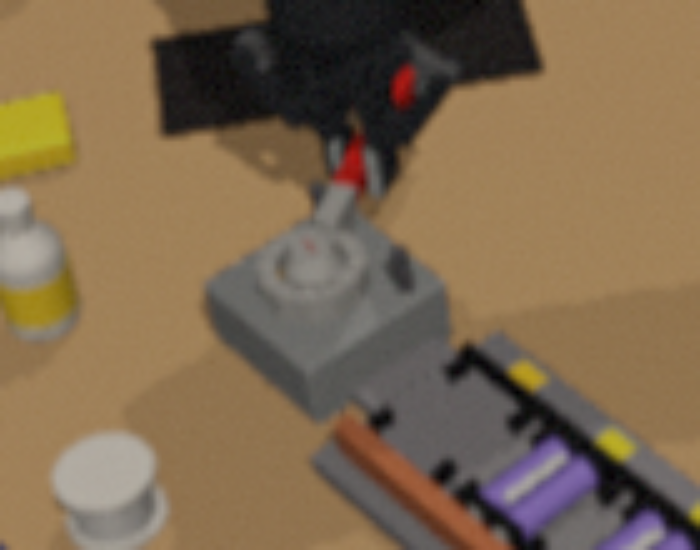

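{"method": "send_rows", "body": {"deltas": [[[-0.053,0.098,0],-0.14,8],[[-0.094,0.2,0],-0.28,8],[[-0.124,0.307,0],-0.42,8],[[-0.143,0.417,0],-0.56,8],[[-0.149,0.527,0],-0.7,8]]}}

```text
time: 29.4
ee_pos: [0.5394, -0.1108, 0.0466]
tool_rot: [0.002, 0.004, 1.0, -0.001]
wrist_force: [7.3, -0.8, 0.1]
gripper_width: 0.147
```

Run:
```python
from meas import *
st()
```

```text
t 29.4 p [ 0.5394 -0.1108  0.0466] yaw_y 89.58 zax [ 0.005 -0.001 -1.   ] F [ 7.3 -0.8  0.1] T [-0.06 -1.31  0.38] w 0.147 j [-0.27  0.26  1.55  0.    1.33 -1.83]
```

{"method": "send_rows", "body": {"deltas": [[[0.006,0.111,0],-0.14,8],[[0.024,0.22,0],-0.28,8],[[0.054,0.327,0],-0.42,8],[[0.096,0.43,0],-0.56,8],[[0.149,0.527,0],-0.7,8],[[0.149,0.527,0],-0.7,8]]}}

```text
time: 30.0
ee_pos: [0.5518, -0.0687, 0.0466]
tool_rot: [0.003, 0.274, 0.962, -0.0]
wrist_force: [6.6, -1.2, 1.3]
gripper_width: 0.147
```

Run:
```python
from meas import *
st()
c=cam('scene'); cv2.imwrite('pics/s23.png',cv2.resize(c['pixels'][150:260,180:320,::-1],None,fx=5,fy=5))
```

```text
t 30.0 p [ 0.5518 -0.0687  0.0466] yaw_y 58.19 zax [ 0.005 -0.002 -1.   ] F [ 6.6 -1.2  1.3] T [-0.23 -1.19  0.29] w 0.147 j [-0.19  0.27  1.53 -0.    1.33 -1.21]
```

View pics/s23.png

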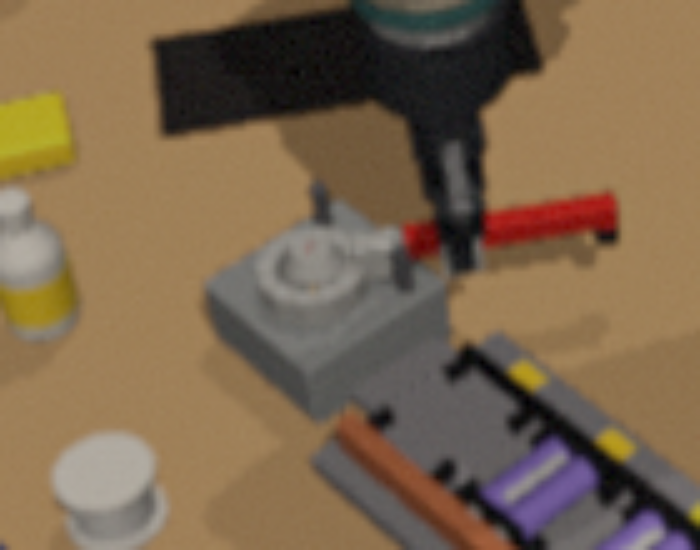

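{"method": "send_rows", "body": {"deltas": [[[-0.053,-0.098,0],0.14,8],[[-0.094,-0.2,0],0.28,8],[[-0.124,-0.307,0],0.42,8],[[-0.143,-0.417,0],0.56,8],[[-0.149,-0.527,0],0.7,8]]}}

```text
time: 30.55
ee_pos: [0.5386, -0.1107, 0.0465]
tool_rot: [0.001, -0.001, 1.0, 0.0]
wrist_force: [0.6, 3.7, 2.9]
gripper_width: 0.143
```

{"method": "send_rows", "body": {"deltas": [[[0.006,-0.111,0],0.14,8],[[0.024,-0.22,0],0.28,8],[[0.054,-0.327,0],0.42,8],[[0.096,-0.43,0],0.56,8],[[0.149,-0.527,0],0.7,8],[[0.149,-0.527,0],0.7,8]]}}

```text
time: 31.15
ee_pos: [0.5506, -0.1535, 0.0464]
tool_rot: [0.001, -0.271, 0.963, -0.0]
wrist_force: [-1.4, 0.7, 6.0]
gripper_width: 0.142
```

Run:
```python
from meas import *
st()
```

```text
t 31.15 p [ 0.5506 -0.1535  0.0464] yaw_y 121.43 zax [ 0.002  0.    -1.   ] F [-1.4  0.7  6. ] T [ 0.41 -0.15  0.1 ] w 0.142 j [-0.34  0.32  1.48  0.    1.34 -2.46]
```

{"method": "send_rows", "body": {"deltas": [[[-0.053,0.098,0],-0.14,8],[[-0.094,0.2,0],-0.28,8],[[-0.124,0.307,0],-0.42,8],[[-0.143,0.417,0],-0.56,8],[[-0.149,0.527,0],-0.7,8]]}}

```text
time: 31.65
ee_pos: [0.5394, -0.1108, 0.0466]
tool_rot: [0.003, 0.004, 1.0, -0.001]
wrist_force: [6.8, -1.3, 0.2]
gripper_width: 0.149
```

{"method": "send_rows", "body": {"deltas": [[[0.006,0.111,0],-0.14,8],[[0.024,0.22,0],-0.28,8],[[0.054,0.327,0],-0.42,8],[[0.096,0.43,0],-0.56,8],[[0.149,0.527,0],-0.7,8],[[0.149,0.527,0],-0.7,8]]}}

```text
time: 32.25
ee_pos: [0.5518, -0.0687, 0.0465]
tool_rot: [0.003, 0.274, 0.962, -0.0]
wrist_force: [6.3, -1.7, 0.7]
gripper_width: 0.146
```

Run:
```python
from meas import *
st()
for n in('scene','side'):
    c=cam(n); np.savez('pics/%s24.npz'%n,**c)
    for nm,cc in (('start',{k:v for k,v in np.load('pics/%s0.npz'%n).items()}),('now',c)):
        X=cloud(cc); h=hsv(cc); H,S,V=[h[...,i].astype(int) for i in range(3)]
        m=((H<14)|(H>170))&(S>90)&(X[...,0]>.63)&(X[...,0]<.70)&(X[...,1]>-.02)&(X[...,1]<.18)&(X[...,2]>.034)
        p=X[m]*1000; print(n,nm,m.sum(),'copper x med',np.median(p[:,0]).round(2),np.percentile(p[:,0],[5,95]).round(1))
c=cam('scene'); cv2.imwrite('pics/s24.png',cv2.resize(c['pixels'][150:300,180:360,::-1],None,fx=4,fy=4))
```

```text
t 32.25 p [ 0.5518 -0.0687  0.0465] yaw_y 58.14 zax [ 0.005 -0.002 -1.   ] F [ 6.3 -1.7  0.7] T [-0.26 -1.18  0.24] w 0.146 j [-0.19  0.27  1.53 -0.    1.33 -1.2 ]
scene start 373 copper x med 667.5 [660.2 673. ]
scene now 370 copper x med 664.51 [657.9 670.4]
side start 167 copper x med 664.91 [658.1 671.6]
side now 37 copper x med 661.03 [655.3 667.8]
```

View pics/s24.png

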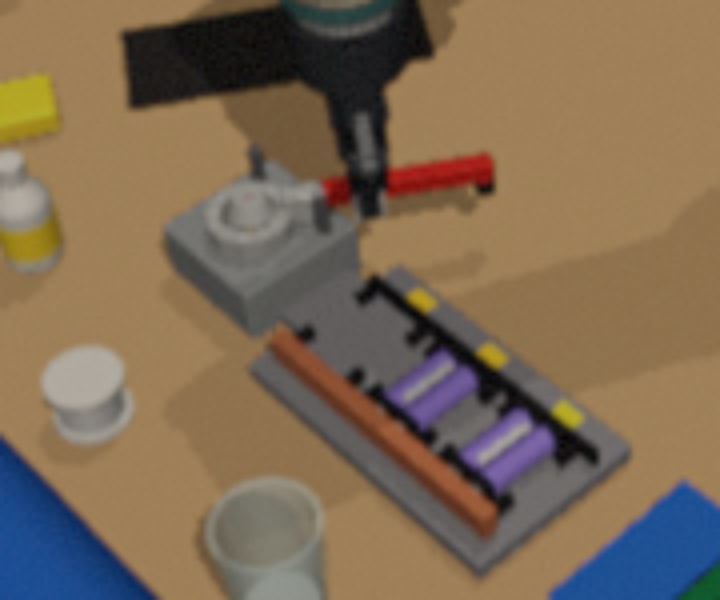

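{"method": "send_rows", "body": {"deltas": [[[-0.053,-0.098,0],0.14,8],[[-0.094,-0.2,0],0.28,8],[[-0.124,-0.307,0],0.42,8],[[-0.143,-0.417,0],0.56,8],[[-0.149,-0.527,0],0.7,8]]}}

```text
time: 32.9
ee_pos: [0.5386, -0.1107, 0.0465]
tool_rot: [0.001, -0.0, 1.0, 0.0]
wrist_force: [0.6, 3.8, 3.9]
gripper_width: 0.149
```

{"method": "send_rows", "body": {"deltas": [[[0.006,-0.111,0],0.14,8],[[0.024,-0.22,0],0.28,8],[[0.054,-0.327,0],0.42,8],[[0.096,-0.43,0],0.56,8],[[0.149,-0.527,0],0.7,8],[[0.149,-0.527,0],0.7,8]]}}

```text
time: 33.5
ee_pos: [0.5505, -0.1534, 0.0465]
tool_rot: [0.001, -0.271, 0.963, -0.0]
wrist_force: [-1.1, 0.7, 5.4]
gripper_width: 0.144
```

{"method": "send_rows", "body": {"deltas": [[[-0.053,0.098,0],-0.14,8],[[-0.094,0.2,0],-0.28,8],[[-0.124,0.307,0],-0.42,8],[[-0.143,0.417,0],-0.56,8],[[-0.149,0.527,0],-0.7,8]]}}

```text
time: 34.0
ee_pos: [0.5394, -0.1108, 0.0466]
tool_rot: [0.003, 0.004, 1.0, -0.001]
wrist_force: [7.9, 0.1, 0.0]
gripper_width: 0.142
```

{"method": "send_rows", "body": {"deltas": [[[0.006,0.111,0],-0.14,8],[[0.024,0.22,0],-0.28,8],[[0.054,0.327,0],-0.42,8],[[0.096,0.43,0],-0.56,8],[[0.149,0.527,0],-0.7,8],[[0.149,0.527,0],-0.7,8]]}}

```text
time: 34.6
ee_pos: [0.5518, -0.0687, 0.0465]
tool_rot: [0.003, 0.274, 0.962, -0.0]
wrist_force: [6.4, -1.2, 1.8]
gripper_width: 0.144
```

```bash
cat > cop.py <<'E'
from meas import *
def cop(tag):
    st()
    for n in('scene',):
        c=cam(n)
        for nm,cc in (('start',{k:v for k,v in np.load('pics/%s0.npz'%n).items()}),('now',c)):
            X=cloud(cc); h=hsv(cc); H,S,V=[h[...,i].astype(int) for i in range(3)]
            m=((H<14)|(H>170))&(S>90)&(X[...,0]>.63)&(X[...,0]<.70)&(X[...,1]>-.02)&(X[...,1]<.18)&(X[...,2]>.034)
            p=X[m]*1000; print(n,nm,m.sum(),'copper x med/mean',np.median(p[:,0]).round(2),p[:,0].mean().round(2))
        cv2.imwrite('pics/s%s.png'%tag,cv2.resize(c['pixels'][150:300,180:360,::-1],None,fx=4,fy=4))
E
python3 -c "
from cop import *
cop('25')"
```

```text
t 34.6 p [ 0.5518 -0.0687  0.0465] yaw_y 58.14 zax [ 0.005 -0.002 -1.   ] F [ 6.4 -1.2  1.8] T [-0.19 -1.16  0.32] w 0.144 j [-0.19  0.27  1.53 -0.    1.33 -1.2 ]
scene start 373 copper x med/mean 667.5 667.15
scene now 389 copper x med/mean 662.56 662.11
```

{"method": "send_rows", "body": {"deltas": [[[-0.053,-0.098,0],0.14,8],[[-0.094,-0.2,0],0.28,8],[[-0.124,-0.307,0],0.42,8],[[-0.143,-0.417,0],0.56,8],[[-0.149,-0.527,0],0.7,8]]}}

```text
time: 35.15
ee_pos: [0.5386, -0.1107, 0.0465]
tool_rot: [0.001, -0.0, 1.0, 0.0]
wrist_force: [1.3, 2.4, 4.7]
gripper_width: 0.143
```

{"method": "send_rows", "body": {"deltas": [[[0.006,-0.111,0],0.14,8],[[0.024,-0.22,0],0.28,8],[[0.054,-0.327,0],0.42,8],[[0.096,-0.43,0],0.56,8],[[0.149,-0.527,0],0.7,8],[[0.149,-0.527,0],0.7,8]]}}

```text
time: 35.75
ee_pos: [0.5505, -0.1534, 0.0464]
tool_rot: [0.001, -0.271, 0.963, -0.0]
wrist_force: [-0.8, 1.5, 5.6]
gripper_width: 0.141
```

{"method": "send_rows", "body": {"deltas": [[[-0.053,0.098,0],-0.14,8],[[-0.094,0.2,0],-0.28,8],[[-0.124,0.307,0],-0.42,8],[[-0.143,0.417,0],-0.56,8],[[-0.149,0.527,0],-0.7,8]]}}

```text
time: 36.25
ee_pos: [0.5395, -0.1107, 0.0466]
tool_rot: [0.003, 0.004, 1.0, -0.001]
wrist_force: [8.0, -0.8, -0.2]
gripper_width: 0.143
```

{"method": "send_rows", "body": {"deltas": [[[0.003,0.055,0],-0.07,8],[[0.006,0.111,0],-0.14,8],[[0.006,0.111,0],-0.14,8]]}}

```text
time: 36.55
ee_pos: [0.54, -0.1018, 0.0466]
tool_rot: [0.003, 0.057, 0.998, -0.0]
wrist_force: [6.6, -0.2, 0.3]
gripper_width: 0.146
```

```bash
python3 -c "
from cop import *
cop('26')"
```

```text
t 36.55 p [ 0.54   -0.1018  0.0466] yaw_y 83.43 zax [ 0.005 -0.001 -1.   ] F [ 6.6 -0.2  0.3] T [ 0.13 -1.13  0.34] w 0.146 j [-0.25  0.26  1.55  0.    1.33 -1.71]
scene start 373 copper x med/mean 667.5 667.15
scene now 402 copper x med/mean 662.09 661.56
```

{"method": "send_rows", "body": {"deltas": [[[0.008,0.055,0],-0.07,8],[[0.018,0.109,0],-0.14,8],[[0.018,0.109,0],-0.14,8]]}}

```text
time: 36.9
ee_pos: [0.5415, -0.0932, 0.0465]
tool_rot: [0.003, 0.112, 0.994, -0.0]
wrist_force: [5.8, 0.2, 1.0]
gripper_width: 0.145
```

```bash
python3 -c "
from cop import *
cop('27')"
```

```text
t 36.9 p [ 0.5415 -0.0932  0.0465] yaw_y 77.13 zax [ 0.005 -0.001 -1.   ] F [5.8 0.2 1. ] T [ 0.01 -1.14  0.32] w 0.145 j [-0.24  0.26  1.55 -0.    1.33 -1.58]
scene start 373 copper x med/mean 667.5 667.15
scene now 386 copper x med/mean 661.65 661.31
```

{"method": "send_rows", "body": {"deltas": [[[0.015,0.054,0],-0.07,8],[[0.03,0.107,0],-0.14,8],[[0.03,0.107,0],-0.14,8]]}}

```text
time: 37.25
ee_pos: [0.544, -0.0848, 0.0466]
tool_rot: [0.003, 0.167, 0.986, -0.0]
wrist_force: [7.1, -1.4, 1.4]
gripper_width: 0.148
```

```bash
python3 -c "
from cop import *
cop('28')"
```

```text
t 37.25 p [ 0.544  -0.0848  0.0466] yaw_y 70.82 zax [ 0.005 -0.002 -1.   ] F [ 7.1 -1.4  1.4] T [-0.12 -1.14  0.37] w 0.148 j [-0.22  0.26  1.55 -0.    1.33 -1.46]
scene start 373 copper x med/mean 667.5 667.15
scene now 389 copper x med/mean 661.76 661.3
```

{"method": "send_rows", "body": {"deltas": [[[0.02,0.052,0],-0.07,8],[[0.042,0.103,0],-0.14,8],[[0.042,0.103,0],-0.14,8]]}}

```text
time: 37.6
ee_pos: [0.5473, -0.0767, 0.0465]
tool_rot: [0.003, 0.221, 0.975, -0.0]
wrist_force: [6.8, -1.2, 1.1]
gripper_width: 0.143
```

```bash
python3 -c "
from cop import *
cop('29')"
```

```text
t 37.6 p [ 0.5473 -0.0767  0.0465] yaw_y 64.52 zax [ 0.005 -0.002 -1.   ] F [ 6.8 -1.2  1.1] T [-0.16 -1.17  0.38] w 0.143 j [-0.21  0.27  1.54 -0.    1.33 -1.33]
scene start 373 copper x med/mean 667.5 667.15
scene now 388 copper x med/mean 661.51 661.2
```

{"method": "send_rows", "body": {"deltas": [[[0.026,0.049,0],-0.07,8],[[0.053,0.097,0],-0.14,8],[[0.053,0.097,0],-0.14,8]]}}

```text
time: 37.95
ee_pos: [0.5516, -0.0691, 0.0465]
tool_rot: [0.003, 0.274, 0.962, -0.0]
wrist_force: [5.8, -2.1, 0.4]
gripper_width: 0.145
```

```bash
python3 -c "
from cop import *
cop('30')"
```

```text
t 37.95 p [ 0.5516 -0.0691  0.0465] yaw_y 58.22 zax [ 0.005 -0.002 -1.   ] F [ 5.8 -2.1  0.4] T [-0.34 -1.13  0.39] w 0.145 j [-0.19  0.27  1.53 -0.    1.33 -1.21]
scene start 373 copper x med/mean 667.5 667.15
scene now 390 copper x med/mean 661.23 660.79
```

{"method": "send_rows", "body": {"deltas": [[[-0.053,-0.098,0],0.14,8],[[-0.094,-0.2,0],0.28,8],[[-0.124,-0.307,0],0.42,8],[[-0.143,-0.417,0],0.56,8],[[-0.149,-0.527,0],0.7,8]]}}

```text
time: 38.5
ee_pos: [0.5386, -0.1107, 0.0465]
tool_rot: [0.001, -0.0, 1.0, 0.0]
wrist_force: [0.7, 3.7, 3.8]
gripper_width: 0.144
```

{"method": "send_rows", "body": {"deltas": [[[0.006,-0.111,0],0.14,8],[[0.024,-0.22,0],0.28,8],[[0.054,-0.327,0],0.42,8],[[0.096,-0.43,0],0.56,8],[[0.149,-0.527,0],0.7,8],[[0.149,-0.527,0],0.7,8]]}}

```text
time: 39.1
ee_pos: [0.5505, -0.1534, 0.0464]
tool_rot: [0.001, -0.271, 0.963, -0.0]
wrist_force: [-0.7, 2.3, 5.8]
gripper_width: 0.146
```

{"method": "send_rows", "body": {"deltas": [[[-0.028,0.048,0],-0.07,8],[[-0.053,0.098,0],-0.14,8],[[-0.053,0.098,0],-0.14,8]]}}

```text
time: 39.4
ee_pos: [0.5466, -0.1452, 0.0465]
tool_rot: [0.001, -0.216, 0.976, -0.001]
wrist_force: [3.5, 0.0, 4.0]
gripper_width: 0.145
```

```bash
python3 -c "
from cop import *
cop('31')"
```

```text
t 39.4 p [ 0.5466 -0.1452  0.0465] yaw_y 114.98 zax [ 0.003 -0.001 -1.   ] F [3.5 0.  4. ] T [ 0.16 -0.84 -0.09] w 0.145 j [-0.33  0.3   1.5   0.    1.34 -2.33]
scene start 373 copper x med/mean 667.5 667.15
scene now 390 copper x med/mean 661.46 661.03
```

{"method": "send_rows", "body": {"deltas": [[[-0.022,0.05,0],-0.07,8],[[-0.022,0.05,0],-0.07,8]]}}

```text
time: 39.65
ee_pos: [0.5451, -0.141, 0.0465]
tool_rot: [0.002, -0.19, 0.982, -0.0]
wrist_force: [5.1, 2.0, 3.6]
gripper_width: 0.147
```

```bash
python3 -c "
from cop import *
cop('32')"
```

```text
t 39.65 p [ 0.5451 -0.141   0.0465] yaw_y 111.96 zax [ 0.004  0.    -1.   ] F [5.1 2.  3.6] T [ 0.5  -1.13  0.1 ] w 0.147 j [-0.32  0.29  1.51  0.    1.34 -2.27]
scene start 373 copper x med/mean 667.5 667.15
scene now 386 copper x med/mean 661.0 660.69
```

{"method": "send_rows", "body": {"deltas": [[[-0.02,0.052,0],-0.07,8],[[-0.02,0.052,0],-0.07,8]]}}

```text
time: 39.9
ee_pos: [0.5437, -0.1367, 0.0465]
tool_rot: [0.002, -0.164, 0.987, -0.0]
wrist_force: [5.8, 2.9, 2.4]
gripper_width: 0.141
```

```bash
python3 -c "
from h import *
st()"
```

```text
t 39.9 p [ 0.5437 -0.1367  0.0465] yaw_y 108.84 zax [ 0.004  0.    -1.   ] F [5.8 2.9 2.4] T [ 0.5  -1.23  0.28] w 0.141 j [-0.31  0.29  1.52  0.    1.33 -2.21]
```

{"method": "send_rows", "body": {"deltas": [[[-0.017,0.053,0],-0.07,8],[[-0.017,0.053,0],-0.07,8]]}}

```text
time: 40.1
ee_pos: [0.5423, -0.1326, 0.0465]
tool_rot: [0.002, -0.136, 0.991, -0.0]
wrist_force: [6.6, 1.3, 3.4]
gripper_width: 0.142
```

```bash
python3 -c "
from cop import *
cop('33')"
```

```text
t 40.1 p [ 0.5423 -0.1326  0.0465] yaw_y 105.69 zax [ 0.004 -0.    -1.   ] F [6.6 1.3 3.4] T [ 0.5  -1.27  0.3 ] w 0.142 j [-0.31  0.28  1.52  0.    1.33 -2.15]
scene start 373 copper x med/mean 667.5 667.15
scene now 395 copper x med/mean 661.34 660.83
```

{"method": "send_rows", "body": {"deltas": [[[-0.014,0.054,0],-0.07,8],[[-0.014,0.054,0],-0.07,8]]}}

```text
time: 40.35
ee_pos: [0.5413, -0.1283, 0.0465]
tool_rot: [0.002, -0.109, 0.994, -0.0]
wrist_force: [7.3, 2.3, 3.0]
gripper_width: 0.144
```

```bash
python3 -c "
from h import *
st()"
```

```text
t 40.35 p [ 0.5413 -0.1283  0.0465] yaw_y 102.54 zax [ 0.004 -0.    -1.   ] F [7.3 2.3 3. ] T [ 0.41 -1.24  0.32] w 0.144 j [-0.3   0.28  1.53  0.    1.33 -2.09]
```

{"method": "send_rows", "body": {"deltas": [[[-0.011,0.054,0],-0.07,8],[[-0.011,0.054,0],-0.07,8]]}}

```text
time: 40.55
ee_pos: [0.5404, -0.124, 0.0465]
tool_rot: [0.002, -0.082, 0.997, -0.0]
wrist_force: [6.6, 1.8, 3.4]
gripper_width: 0.145
```

```bash
python3 -c "
from cop import *
cop('34')"
```

```text
t 40.55 p [ 0.5404 -0.124   0.0465] yaw_y 99.39 zax [ 0.004 -0.    -1.   ] F [6.6 1.8 3.4] T [ 0.38 -1.29  0.28] w 0.145 j [-0.29  0.27  1.54  0.    1.33 -2.03]
scene start 373 copper x med/mean 667.5 667.15
scene now 386 copper x med/mean 660.83 660.51
```

{"method": "send_rows", "body": {"deltas": [[[-0.008,0.055,0],-0.07,8],[[-0.008,0.055,0],-0.07,8]]}}

```text
time: 40.8
ee_pos: [0.5398, -0.1196, 0.0465]
tool_rot: [0.002, -0.054, 0.999, -0.0]
wrist_force: [8.2, 2.6, 2.3]
gripper_width: 0.147
```

```bash
python3 -c "
from h import *
st()"
```

```text
t 40.8 p [ 0.5398 -0.1196  0.0465] yaw_y 96.25 zax [ 0.004 -0.    -1.   ] F [8.2 2.6 2.3] T [ 0.36 -1.37  0.28] w 0.147 j [-0.29  0.27  1.54  0.    1.33 -1.97]
```

{"method": "send_rows", "body": {"deltas": [[[-0.005,0.055,0],-0.07,8],[[-0.005,0.055,0],-0.07,8]]}}

```text
time: 41.0
ee_pos: [0.5395, -0.1153, 0.0465]
tool_rot: [0.002, -0.027, 1.0, -0.0]
wrist_force: [7.0, 1.3, 2.5]
gripper_width: 0.142
```

```bash
python3 -c "
from cop import *
cop('35')
c=cam('side'); cv2.imwrite('pics/d35.png',cv2.resize(c['pixels'][160:270,320:460,::-1],None,fx=5,fy=5))"
```

```text
t 41.0 p [ 0.5395 -0.1153  0.0465] yaw_y 93.09 zax [ 0.004 -0.001 -1.   ] F [7.  1.3 2.5] T [ 0.31 -1.42  0.3 ] w 0.142 j [-0.28  0.26  1.54  0.    1.33 -1.9 ]
scene start 373 copper x med/mean 667.5 667.15
scene now 389 copper x med/mean 660.76 660.42
```

View pics/s35.png

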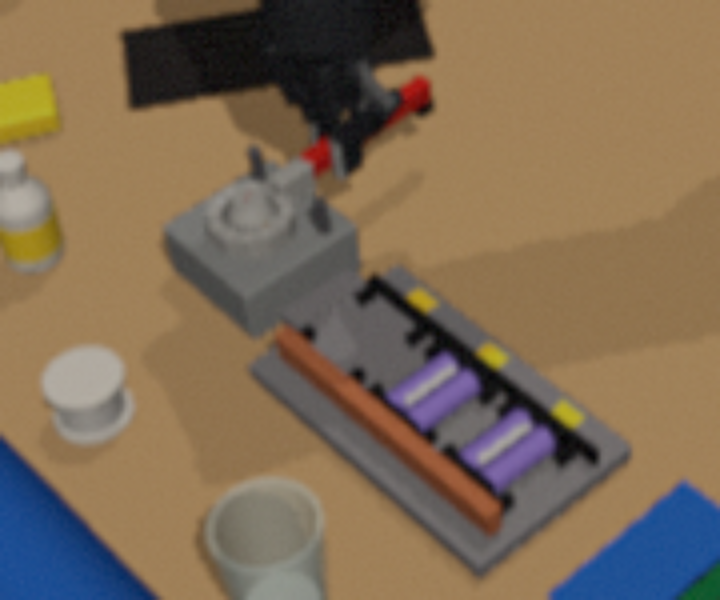

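{"method": "send_rows", "body": {"deltas": [[[-0.002,0.055,0],-0.07,8],[[-0.002,0.055,0],-0.07,8]]}}

```text
time: 41.3
ee_pos: [0.5393, -0.1109, 0.0465]
tool_rot: [0.002, 0.001, 1.0, -0.0]
wrist_force: [7.6, 1.9, 2.4]
gripper_width: 0.142
```

```bash
python3 -c "
from h import *
st()"
```

```text
t 41.3 p [ 0.5393 -0.1109  0.0465] yaw_y 89.94 zax [ 0.004 -0.001 -1.   ] F [7.6 1.9 2.4] T [ 0.24 -1.39  0.34] w 0.142 j [-0.27  0.26  1.55  0.    1.33 -1.84]
```

{"method": "send_rows", "body": {"deltas": [[[0.002,0.055,0],-0.07,8],[[0.002,0.055,0],-0.07,8]]}}

```text
time: 41.5
ee_pos: [0.5396, -0.1067, 0.0465]
tool_rot: [0.002, 0.028, 1.0, -0.0]
wrist_force: [12.7, 3.3, 0.1]
gripper_width: 0.143
```

```bash
python3 -c "
from cop import *
cop('36')"
```

```text
t 41.5 p [ 0.5396 -0.1067  0.0465] yaw_y 86.84 zax [ 0.005 -0.001 -1.   ] F [12.7  3.3  0.1] T [ 0.47 -2.07  0.64] w 0.143 j [-0.26  0.26  1.55  0.    1.33 -1.78]
scene start 373 copper x med/mean 667.5 667.15
scene now 398 copper x med/mean 660.71 660.36
```

{"method": "send_rows", "body": {"deltas": [[[0.002,0.02,0],-0.026,8],[[0.003,0.04,0],-0.05,8],[[0.003,0.04,0],-0.05,8]]}}

```text
time: 41.85
ee_pos: [0.5409, -0.1035, 0.0465]
tool_rot: [0.004, 0.047, 0.999, -0.0]
wrist_force: [14.8, 1.7, -2.1]
gripper_width: 0.142
```

```bash
python3 -c "
from cop import *
cop('37')"
```

```text
t 41.85 p [ 0.5409 -0.1035  0.0465] yaw_y 84.6 zax [ 0.008 -0.001 -1.   ] F [14.8  1.7 -2.1] T [ 0.15 -2.43  0.39] w 0.142 j [-0.26  0.26  1.55  0.    1.32 -1.73]
scene start 373 copper x med/mean 667.5 667.15
scene now 390 copper x med/mean 660.61 660.25
```

Run:
```python
from meas import *
c=cam('wrist'); save(c,'w38')
X=cloud(c); h=hsv(c); H,S,V=[h[...,i].astype(int) for i in range(3)]
for k in comp(((H<5)|(H>174))&(S>170)&(V>80),300): rect(X,k,'red')
st()
```

```text
red c [ 511.8 -100.7] size [116.6  13.6] longdir_deg -4.9 z med/max [73.5 75.1] n 10520
t 41.95 p [ 0.5409 -0.1036  0.0465] yaw_y 84.62 zax [ 0.008 -0.001 -1.   ] F [14.3 -0.  -2.7] T [ 0.14 -2.39  0.41] w 0.147 j [-0.26  0.26  1.55  0.    1.32 -1.73]
```

View pics/w38.png

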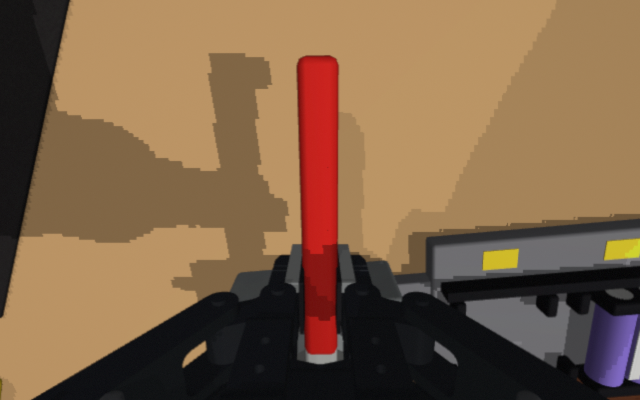

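{"method": "send_rows", "body": {"deltas": [[[0.006,0.028,0],-0.035,8],[[0.015,0.055,0],-0.07,8],[[0.015,0.055,0],-0.07,8]]}}

```text
time: 42.25
ee_pos: [0.5419, -0.0995, 0.0465]
tool_rot: [0.004, 0.075, 0.997, -0.001]
wrist_force: [13.6, -0.6, -1.8]
gripper_width: 0.145
```

```bash
cat > hd.py <<'E'
from cop import *
def hd(tag):
    cop(tag); c=cam('wrist'); save(c,'w'+tag)
    X=cloud(c); h=hsv(c); H,S,V=[h[...,i].astype(int) for i in range(3)]
    for k in comp(((H<5)|(H>174))&(S>170)&(V>80),300):
        x,y,a=rect(X,k,'red'); r=np.radians(a); print('head axis',x+110.2*np.cos(r),y+110.2*np.sin(r))
E
python3 -c "
from hd import *
hd('39')"
```

```text
t 42.25 p [ 0.5419 -0.0995  0.0465] yaw_y 81.42 zax [ 0.007 -0.002 -1.   ] F [13.6 -0.6 -1.8] T [-0.11 -2.15  0.35] w 0.145 j [-0.25  0.26  1.55  0.    1.32 -1.67]
scene start 373 copper x med/mean 667.5 667.15
scene now 395 copper x med/mean 660.86 660.3
red c [513.1 -95. ] size [116.7  13.6] longdir_deg -8.1 z med/max [73.6 75.1] n 10526
head axis 622.1588865682038 -110.57769961757002
```

{"method": "send_rows", "body": {"deltas": [[[0.006,0.027,0],-0.035,8],[[0.012,0.055,0],-0.07,8],[[0.012,0.055,0],-0.07,8]]}}

```text
time: 42.65
ee_pos: [0.543, -0.0956, 0.0466]
tool_rot: [0.004, 0.102, 0.995, -0.001]
wrist_force: [14.0, -3.7, -3.2]
gripper_width: 0.146
```

```bash
python3 -c "
from hd import *
hd('40')"
```

```text
t 42.65 p [ 0.543  -0.0956  0.0466] yaw_y 78.28 zax [ 0.007 -0.003 -1.   ] F [14.  -3.7 -3.2] T [-0.5  -2.26  0.55] w 0.146 j [-0.24  0.26  1.55 -0.    1.32 -1.61]
scene start 373 copper x med/mean 667.5 667.15
scene now 390 copper x med/mean 660.54 660.08
red c [514.6 -89.6] size [117.1  14.1] longdir_deg -10.7 z med/max [73.6 75.1] n 10456
head axis 622.8799634964396 -109.92921517247892
```

{"method": "send_rows", "body": {"deltas": [[[0.008,0.027,0],-0.035,8],[[0.016,0.054,0],-0.07,8],[[0.016,0.054,0],-0.07,8]]}}

```text
time: 43.05
ee_pos: [0.5441, -0.092, 0.0466]
tool_rot: [0.004, 0.129, 0.992, -0.002]
wrist_force: [13.1, -5.9, -2.0]
gripper_width: 0.145
```

```bash
python3 -c "
from hd import *
hd('41')"
```

```text
t 43.05 p [ 0.5441 -0.092   0.0466] yaw_y 75.13 zax [ 0.007 -0.004 -1.   ] F [13.1 -5.9 -2. ] T [-0.89 -2.12  0.76] w 0.145 j [-0.23  0.26  1.55 -0.    1.32 -1.54]
scene start 373 copper x med/mean 667.5 667.15
scene now 395 copper x med/mean 660.8 660.12
red c [515.9 -84.5] size [116.7  14.1] longdir_deg -13.5 z med/max [73.7 75.2] n 10478
head axis 623.0703248071175 -110.1731785480803
```

{"method": "send_rows", "body": {"deltas": [[[0.01,0.027,0],-0.035,8],[[0.019,0.053,0],-0.07,8],[[0.019,0.053,0],-0.07,8],[[0.019,0.053,0],-0.07,8]]}}

```text
time: 43.55
ee_pos: [0.5453, -0.0885, 0.0466]
tool_rot: [0.004, 0.156, 0.988, -0.002]
wrist_force: [12.9, -8.2, -2.6]
gripper_width: 0.143
```

```bash
python3 -c "
from hd import *
hd('42')"
```

```text
t 43.55 p [ 0.5453 -0.0885  0.0466] yaw_y 72.03 zax [ 0.006 -0.005 -1.   ] F [12.9 -8.2 -2.6] T [-1.33 -1.97  1.07] w 0.143 j [-0.23  0.26  1.54 -0.    1.33 -1.48]
scene start 373 copper x med/mean 667.5 667.15
scene now 383 copper x med/mean 660.97 660.41
red c [517.2 -79.6] size [116.2  13.5] longdir_deg -16.6 z med/max [73.6 75.1] n 10451
head axis 622.8708405057478 -111.05072838414345
```

{"method": "send_rows", "body": {"deltas": [[[-0.035,-0.08,0],0.11,8],[[-0.065,-0.16,0],0.22,8],[[-0.09,-0.235,0],0.335,8],[[-0.09,-0.235,0],0.335,8]]}}

```text
time: 44.05
ee_pos: [0.539, -0.1055, 0.0466]
tool_rot: [0.005, 0.024, 1.0, -0.0]
wrist_force: [18.6, 1.8, -4.4]
gripper_width: 0.141
```

```bash
python3 -c "
from hd import *
hd('43')"
```

```text
t 44.05 p [ 0.539  -0.1055  0.0466] yaw_y 87.22 zax [ 0.009 -0.001 -1.   ] F [18.6  1.8 -4.4] T [ 0.21 -2.78  0.54] w 0.141 j [-0.26  0.25  1.56  0.    1.32 -1.78]
scene start 373 copper x med/mean 667.5 667.15
scene now 385 copper x med/mean 660.43 660.16
red c [ 509.9 -103.9] size [116.6  13.5] longdir_deg -2.3 z med/max [73.6 75.1] n 10453
head axis 620.0330761291398 -108.40538455453246
```

{"method": "send_rows", "body": {"deltas": [[[0.02,0,0],0,8],[[0.04,0,0],0.0,8],[[0.04,0,0],0.0,8]]}}

```text
time: 44.45
ee_pos: [0.5396, -0.105, 0.0464]
tool_rot: [0.001, 0.026, 1.0, -0.0]
wrist_force: [0.4, 1.5, 6.4]
gripper_width: 0.147
```

```bash
python3 -c "
from hd import *
hd('44')"
```

```text
t 44.45 p [ 0.5396 -0.105   0.0464] yaw_y 87.07 zax [ 0.001 -0.    -1.   ] F [0.4 1.5 6.4] T [ 0.28 -0.46  0.28] w 0.147 j [-0.26  0.26  1.55  0.    1.33 -1.78]
scene start 373 copper x med/mean 667.5 667.15
scene now 391 copper x med/mean 660.77 660.35
red c [ 510.5 -103.3] size [116.7  13.6] longdir_deg -2.6 z med/max [73.5 75. ] n 10449
head axis 620.6287135230966 -108.35203963427442
```

{"method": "send_rows", "body": {"deltas": [[[0,0,0.06],0,8],[[0,0,0.14],0,8],[[0,0,0.24],0,8],[[0,0,0.36],0,8],[[0,0,0.5],0,8],[[0,0,0.7],0,8],[[0,0,0.9],0,8],[[0,0,1],0,8],[[0,0,1],0,8]]}}

```text
time: 45.45
ee_pos: [0.5386, -0.1052, 0.1255]
tool_rot: [-0.001, 0.026, 1.0, -0.0]
wrist_force: [0.8, -0.1, -2.6]
gripper_width: 0.145
```

```bash
python3 -c "
from hd import *
hd('45')
c=cam('scene'); cv2.imwrite('pics/s45b.png',cv2.resize(c['pixels'][150:260,180:320,::-1],None,fx=5,fy=5,interpolation=cv2.INTER_CUBIC))"
```

```text
t 45.45 p [ 0.5386 -0.1052  0.1255] yaw_y 87.03 zax [-0.001 -0.    -1.   ] F [ 0.8 -0.1 -2.6] T [-0.02  0.05  0.06] w 0.145 j [-0.26  0.18  1.48 -0.    1.49 -1.78]
scene start 373 copper x med/mean 667.5 667.15
scene now 391 copper x med/mean 660.72 660.44
red c [ 496.  -102.5] size [61.2 13.6] longdir_deg -3.0 z med/max [169.7 180.3] n 7214
head axis 606.0652746758628 -108.17901512431769
```

View pics/s45b.png

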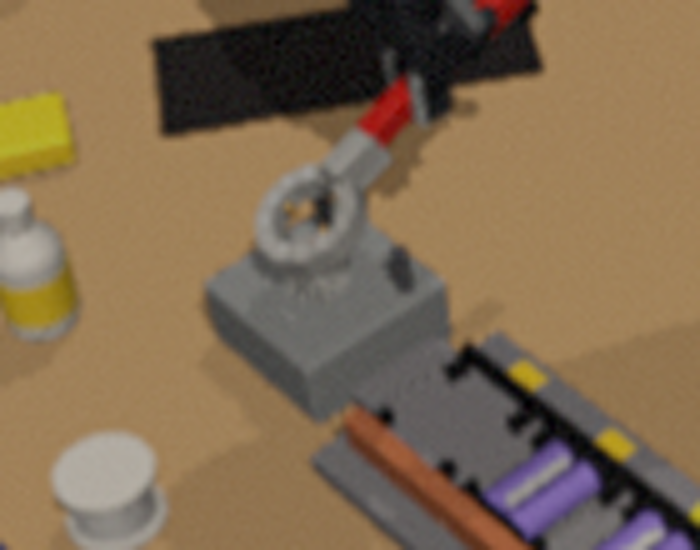

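{"method": "send_rows", "body": {"deltas": [[[0,0,0.4],0,8],[[0,-0.2,0.8],0,8],[[-0.1,-0.6,0.9],0,8],[[-0.2,-1,0.9],0,8],[[-0.2,-1,0.9],0,8]]}}

```text
time: 46.1
ee_pos: [0.5217, -0.1882, 0.1969]
tool_rot: [-0.001, 0.028, 1.0, -0.0]
wrist_force: [0.1, -0.5, -3.1]
gripper_width: 0.139
```

{"method": "send_rows", "body": {"deltas": [[[0,-0.2,0],0,8],[[0,-0.3,0],0,8],[[0,-0.3,0],0,8]]}}

```text
time: 46.4
ee_pos: [0.5229, -0.2098, 0.1969]
tool_rot: [-0.001, 0.026, 1.0, 0.0]
wrist_force: [-0.5, 1.0, -2.7]
gripper_width: 0.143
```

Run:
```python
from meas import *
st(); c=cam('wrist'); save(c,'w46'); np.savez('pics/w46.npz',**c)
u,v=proj(c,[[.618,-.111,.073]])[0]; print(u,v)
u,v=int(u),int(v); cv2.imwrite('pics/nut46.png',cv2.resize(c['pixels'][v-40:v+40,max(u-50,0):u+50,::-1],None,fx=6,fy=6))
c0={k:v for k,v in np.load('pics/w15.npz').items()}
u,v=proj(c0,[[.618,-.111,.073]])[0].astype(int); cv2.imwrite('pics/nut15.png',cv2.resize(c0['pixels'][v-40:v+40,u-50:u+50,::-1],None,fx=6,fy=6))
for cc,n in((c0,'start'),(c,'now')):
    h=hsv(cc);H,S,V=[h[...,i].astype(int) for i in range(3)]; X=cloud(cc)
    m=((H<8)|(H>172))&(S>90)&(abs(X[...,0]-.618)<.014)&(abs(X[...,1]+.111)<.014)&(X[...,2]>.068)
    rect(X,m,n) if m.sum()>3 else print(n,m.sum())
```

```text
t 46.4 p [ 0.5229 -0.2098  0.1969] yaw_y 87.0 zax [-0.001  0.    -1.   ] F [-0.5  1.  -2.7] T [ 0.01  0.1  -0.02] w 0.143 j [-0.45  0.17  1.34 -0.    1.63 -1.97]
433.145361954687 287.26715149464303
start c [ 618.5 -111. ] size [6.2 0.7] longdir_deg 87.8 z med/max [73.1 73.9] n 8
now c [ 618.3 -111.3] size [5.8 0.2] longdir_deg 39.7 z med/max [73.6 74.8] n 5
```

View pics/nut46.png

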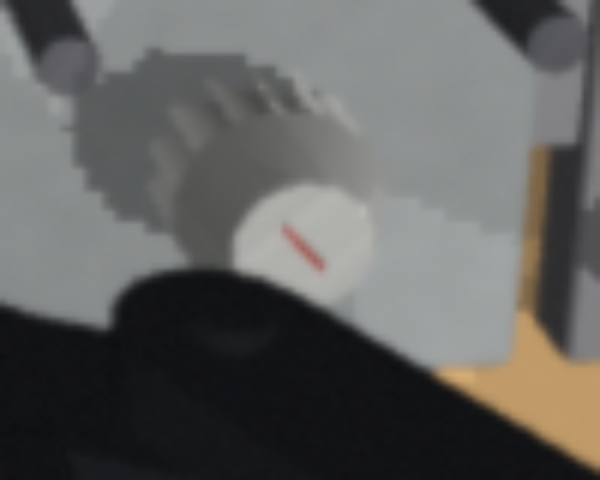

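View pics/nut15.png

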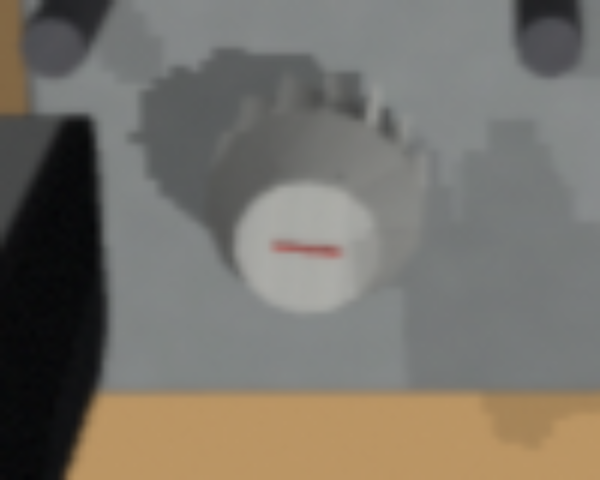

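View pics/w46.png

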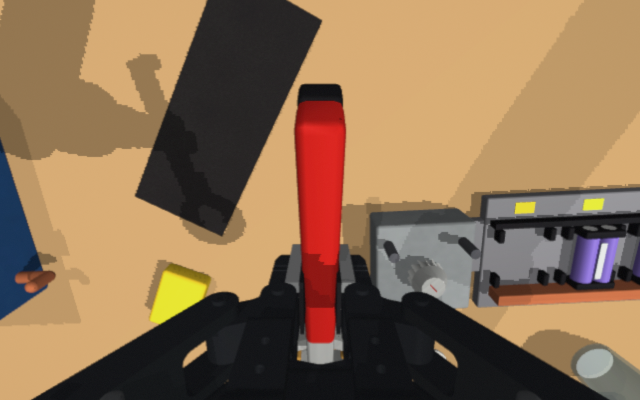

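The nut's witness line turned from about 84° to about 40°, which is 223° ≈ 3.90 rad clockwise plus a start of about 0.1, so about 4.0 rad. The torque also rose to about 1.4 Nm, so the nut is on its stop. The wrench has pitched in the grip; I'll return it to the mat and press it flat with a low grip force.

{"method": "send_rows", "body": {"deltas": [[[-0.2,-0.3,0],-0.16,8],[[-0.47,-0.55,0],-0.32,8],[[-0.47,-0.55,0],-0.48,8],[[-0.47,-0.55,0],-0.645,8]]}}

```text
time: 46.85
ee_pos: [0.4852, -0.253, 0.1976]
tool_rot: [-0.0, 0.278, 0.961, 0.0]
wrist_force: [0.0, -0.1, -2.6]
gripper_width: 0.142
```

{"method": "send_rows", "body": {"deltas": [[[-0.2,-0.3,-0.3],0,8],[[-0.45,-0.55,-0.7],0,8],[[-0.45,-0.55,-1],0,8],[[-0.45,-0.55,-1],0,8],[[-0.45,-0.55,-1],0,8]]}}

```text
time: 47.35
ee_pos: [0.45, -0.2966, 0.1182]
tool_rot: [0.0, 0.275, 0.961, 0.0]
wrist_force: [0.4, -0.3, -2.7]
gripper_width: 0.138
```

Run:
```python
from meas import *
st(); c=cam('wrist'); save(c,'w47')
X=cloud(c); h=hsv(c); H,S,V=[h[...,i].astype(int) for i in range(3)]
for k in comp(((H<5)|(H>174))&(S>170)&(V>80),300):
    p=X[k]; a=np.radians(-32); d=(p[:,0]-.448)*np.cos(a)+(p[:,1]+.298)*np.sin(a); o=np.isfinite(d)
    print(len(p)); 
    for lo in np.arange(-.09,.03,.02):
        q=p[(d>lo)&(d<lo+.02)]
        if len(q)>20: print(round(lo+.01,3),np.percentile(q[:,2],[5,50,95]).round(4))
c=cam('side'); cv2.imwrite('pics/d47.png',cv2.resize(c['pixels'][200:340,300:480,::-1],None,fx=4,fy=4))
```

```text
t 47.35 p [ 0.45   -0.2966  0.1182] yaw_y 58.07 zax [ 0.  0. -1.] F [ 0.4 -0.3 -2.7] T [ 0.03  0.04 -0.07] w 0.138 j [-0.65  0.16  1.52  0.    1.47 -1.67]
9728
-0.08 [0.1605 0.1634 0.1665]
-0.06 [0.1667 0.1706 0.1736]
-0.04 [0.1584 0.1629 0.1668]
-0.02 [0.1494 0.154  0.1579]
0.0 [0.1409 0.1453 0.149 ]
0.02 [0.1319 0.1363 0.1404]
```

View pics/d47.png

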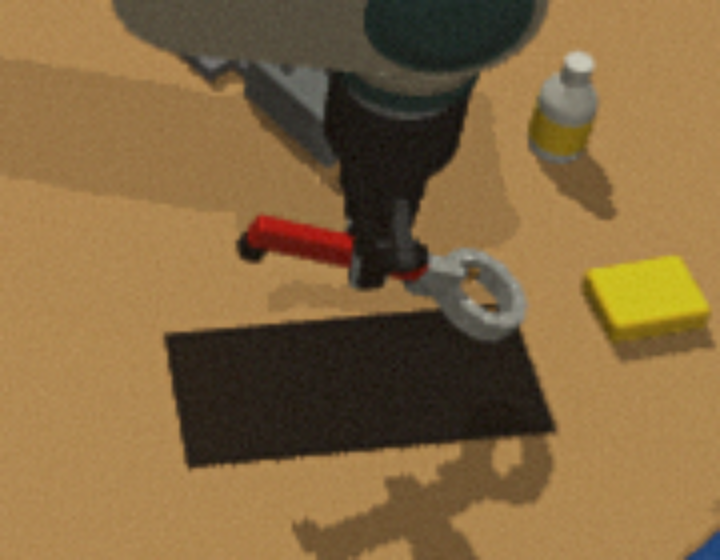

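View pics/w47.png

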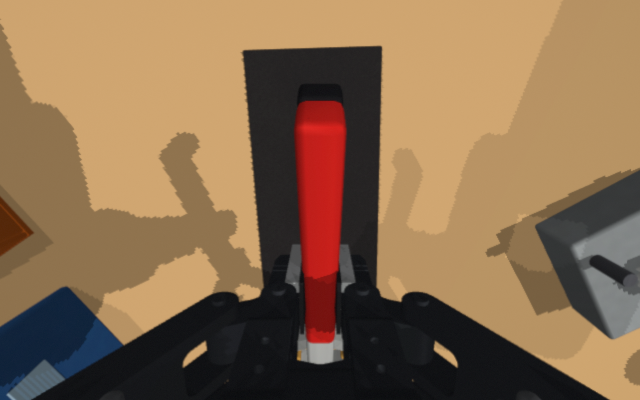

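{"method": "send_rows", "body": {"deltas": [[[0.1,-0.07,-0.3],0,8],[[0.18,-0.13,-0.55],0,8],[[0.18,-0.13,-0.72],0,8],[[0.18,-0.13,-0.8],0,8],[[0.18,-0.13,-0.8],0,8]], "grip_force": 30}}

```text
time: 47.95
ee_pos: [0.4641, -0.3073, 0.0539]
tool_rot: [0.0, 0.275, 0.961, 0.0]
wrist_force: [0.3, -0.2, -3.3]
gripper_width: 0.144
```

{"method": "send_rows", "body": {"deltas": [[[-0.02,0.02,-0.06],0,8],[[-0.05,0.03,-0.12],0,8],[[-0.08,0.05,-0.18],0,8],[[-0.08,0.05,-0.18],0,8]]}}

```text
time: 48.35
ee_pos: [0.4587, -0.3041, 0.0418]
tool_rot: [0.003, 0.275, 0.961, -0.001]
wrist_force: [-3.2, 3.4, 7.6]
gripper_width: 0.143
```

```bash
cat > sl.py <<'E'
from meas import *
def sl(tag):
    st(); c=cam('wrist'); save(c,'w'+tag)
    X=cloud(c); h=hsv(c); H,S,V=[h[...,i].astype(int) for i in range(3)]
    for k in comp(((H<5)|(H>174))&(S>170)&(V>80),300):
        p=X[k]; a=np.radians(-32); d=(p[:,0]-.448)*np.cos(a)+(p[:,1]+.298)*np.sin(a)
        for lo in np.arange(-.13,.05,.03):
            q=p[(d>lo)&(d<lo+.02)]
            if len(q)>20: print(round(lo+.01,3),np.percentile(q[:,2],[50]).round(4))
    c=cam('side'); cv2.imwrite('pics/d%s.png'%tag,cv2.resize(c['pixels'][200:340,300:480,::-1],None,fx=4,fy=4))
E
python3 -c "
from sl import *
sl('48')"
```

```text
t 48.35 p [ 0.4587 -0.3041  0.0418] yaw_y 58.04 zax [ 0.004 -0.003 -1.   ] F [-3.2  3.4  7.6] T [ 0.06 -0.29  0.12] w 0.143 j [-0.65  0.27  1.55  0.    1.32 -1.67]
-0.06 [0.0884]
-0.03 [0.0816]
-0.0 [0.0719]
0.03 [0.0624]
```

View pics/d48.png

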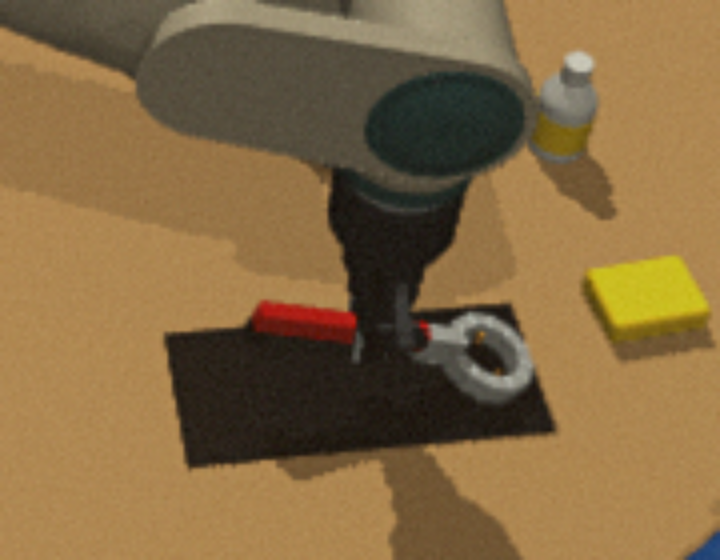

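{"method": "send_rows", "body": {"deltas": [[[-0.03,0.02,-0.06],0,8],[[-0.06,0.04,-0.13],0,8],[[-0.08,0.05,-0.2],0,8],[[-0.08,0.05,-0.2],0,8]]}}

```text
time: 48.85
ee_pos: [0.4522, -0.3001, 0.0252]
tool_rot: [0.002, 0.275, 0.961, -0.001]
wrist_force: [-1.3, 1.1, 5.3]
gripper_width: 0.141
```

```bash
python3 -c "
from sl import *
sl('49')"
```

```text
t 48.85 p [ 0.4522 -0.3001  0.0252] yaw_y 58.03 zax [ 0.004 -0.002 -1.   ] F [-1.3  1.1  5.3] T [-0.05 -0.39  0.08] w 0.141 j [-0.65  0.27  1.59  0.    1.28 -1.67]
-0.06 [0.0616]
-0.03 [0.057]
-0.0 [0.0523]
0.03 [0.0474]
```

{"method": "send_rows", "body": {"deltas": [[[-0.02,0.01,-0.06],0,8],[[-0.03,0.02,-0.12],0,8],[[-0.04,0.03,-0.17],0,8],[[-0.04,0.03,-0.17],0,8]]}}

```text
time: 49.35
ee_pos: [0.4487, -0.2979, 0.0109]
tool_rot: [0.002, 0.276, 0.961, -0.001]
wrist_force: [-2.0, 1.5, 5.8]
gripper_width: 0.144
```

```bash
python3 -c "
from sl import *
sl('50')"
```

```text
t 49.35 p [ 0.4487 -0.2979  0.0109] yaw_y 58.01 zax [ 0.003 -0.002 -1.   ] F [-2.   1.5  5.8] T [-0.41 -0.47 -0.04] w 0.144 j [-0.65  0.28  1.61 -0.    1.25 -1.67]
-0.06 [0.0395]
-0.03 [0.0384]
-0.0 [0.0373]
0.03 [0.0362]
```

View pics/d50.png

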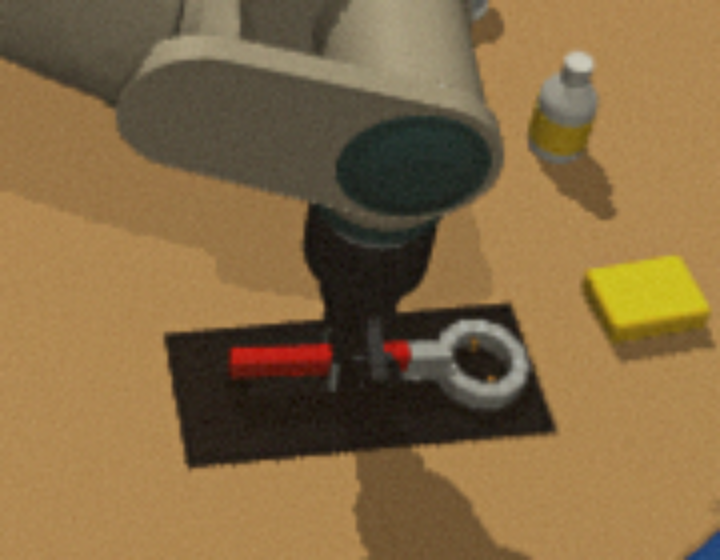

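{"method": "send_rows", "body": {"deltas": [[[0,0,-0.03],0,8],[[0,0,-0.045],0,8],[[0,0,-0.045],0,8],[[0,0,-0.035],0,20],[[0,0,-0.03],0,40],[[0,0,-0.03],0,40],[[0,0,0.2],0,40],[[0,0,0.5],0,40],[[0,0,1],0,50],[[0,0,1],0,60]]}}

```text
time: 50.45
ee_pos: [0.4503, -0.2989, 0.0955]
tool_rot: [0.005, 0.275, 0.961, -0.002]
wrist_force: [0.8, -0.4, 0.8]
gripper_width: 0.699
```

{"method": "send_rows", "body": {"deltas": [[[0,0.3,0.3],0,60],[[0,0.6,0.8],0.1,60],[[0,1,1],0.2,60],[[0,1,1],0.35,60],[[0,1,1],0.5,60]]}}

```text
time: 50.95
ee_pos: [0.4482, -0.2163, 0.17]
tool_rot: [0.001, 0.079, 0.997, -0.0]
wrist_force: [-0.5, -0.5, -0.7]
gripper_width: 0.706
```

Run:
```python
from meas import *
st(); c=cam('wrist'); save(c,'w51')
X=cloud(c); h=hsv(c); H,S,V=[h[...,i].astype(int) for i in range(3)]
for k in comp(((H<5)|(H>174))&(S>170)&(V>80),300): rect(X,k,'red')
for k in comp((X[...,2]<.008)&(V<70)&(X[...,1]<-.2),3000): rect(X,k,'mat')
```

```text
t 50.95 p [ 0.4482 -0.2163  0.17  ] yaw_y 80.89 zax [ 0.001 -0.    -1.   ] F [-0.5 -0.5 -0.7] T [0.   0.03 0.  ] w 0.706 j [-0.52  0.    1.58  0.    1.56 -1.94]
red c [ 433.9 -288.3] size [117.2  14.3] longdir_deg -32.2 z med/max [32.4 34.1] n 2197
mat c [ 457.7 -303.2] size [238.3  98.8] longdir_deg -30.0 z med/max [2.8 4.3] n 16879
```

View pics/w51.png

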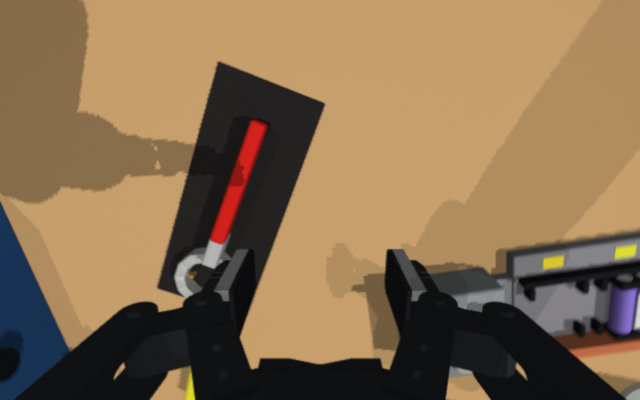

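Run:
```python
from meas import *
c={k:v for k,v in np.load('pics/w6.npz').items()}
X=cloud(c); h=hsv(c); H,S,V=[h[...,i].astype(int) for i in range(3)]
m=(S<50)&(V>170)&(X[...,1]>.2)&(X[...,0]<.55)
for k in comp(m,10):
    ys,xs=np.nonzero(k); rect(X,k,'white px(%d,%d)'%(xs.mean(),ys.mean()))
for k in comp((H>5)&(H<14)&(S>180)&(V>120)&(X[...,1]>.2),100): rect(X,k,'orange')
u,v=560,230
cv2.imwrite('pics/k6.png',cv2.resize(c['pixels'][110:330,430:640,::-1],None,fx=3,fy=2.7))
```

```text
white px(594,187) c [374.  339.7] size [21.6  5.7] longdir_deg -8.4 z med/max [55.6 56.9] n 139
white px(621,258) c [411.1 345.9] size [18.8  2.6] longdir_deg -76.9 z med/max [98.1 99. ] n 86
orange c [414.5 333.5] size [43.6 13.2] longdir_deg -74.8 z med/max [97.1 98.4] n 969
```

View pics/k6.png

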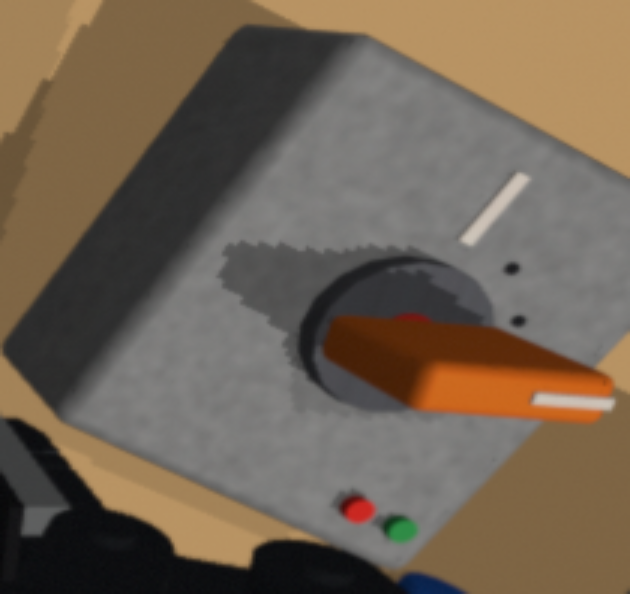

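{"method": "send_rows", "body": {"deltas": [[[0,0.5,0.2],0,60],[[0,1,0.5],0.1,60],[[0,1,0.6],0.2,60]]}}

```text
time: 51.3
ee_pos: [0.4485, -0.1342, 0.2196]
tool_rot: [0.001, 0.002, 1.0, 0.0]
wrist_force: [-0.1, 0.2, -0.5]
gripper_width: 0.701
```

{"method": "send_rows", "body": {"deltas": [[[0,0.5,0],0,60],[[0,1,0],0,60]]}}

```text
time: 51.5
ee_pos: [0.4477, -0.0565, 0.2174]
tool_rot: [-0.0, 0.006, 1.0, 0.0]
wrist_force: [0.7, 0.1, -0.1]
gripper_width: 0.704
```

{"method": "send_rows", "body": {"deltas": [[[0,0.5,0],0,60],[[0,1,0],0,60]]}}

```text
time: 51.7
ee_pos: [0.4475, 0.0242, 0.2171]
tool_rot: [-0.0, 0.006, 1.0, 0.0]
wrist_force: [0.7, -0.6, -0.1]
gripper_width: 0.702
```

{"method": "send_rows", "body": {"deltas": [[[0,0.5,0],0,60],[[0,1,0],0,60]]}}

```text
time: 51.9
ee_pos: [0.4475, 0.1044, 0.2171]
tool_rot: [-0.0, 0.006, 1.0, -0.0]
wrist_force: [1.1, 0.4, -0.2]
gripper_width: 0.704
```

{"method": "send_rows", "body": {"deltas": [[[-0.1,0.5,0],0,60],[[-0.2,1,0],0,60]]}}

```text
time: 52.1
ee_pos: [0.4314, 0.1844, 0.217]
tool_rot: [-0.0, 0.006, 1.0, -0.0]
wrist_force: [0.1, -0.1, -0.1]
gripper_width: 0.705
```

{"method": "send_rows", "body": {"deltas": [[[-0.1,0.5,0],0,60],[[-0.2,1,0],0,60]]}}

```text
time: 52.3
ee_pos: [0.4153, 0.2644, 0.2171]
tool_rot: [-0.0, 0.005, 1.0, -0.0]
wrist_force: [1.2, 0.3, -0.5]
gripper_width: 0.702
```

{"method": "send_rows", "body": {"deltas": [[[-0.1,0.5,0],0,60],[[-0.2,0.9,0],0,60],[[-0.2,0.9,0],0,60],[[-0.2,0.9,0],0,60]]}}

```text
time: 52.7
ee_pos: [0.3996, 0.3351, 0.2168]
tool_rot: [-0.001, 0.004, 1.0, -0.0]
wrist_force: [0.8, -0.4, -0.1]
gripper_width: 0.703
```

Run:
```python
from meas import *
st(); c=cam('wrist'); save(c,'w52'); np.savez('pics/w52.npz',**c)
X=cloud(c); h=hsv(c); H,S,V=[h[...,i].astype(int) for i in range(3)]
m=(S<60)&(V>165)&(X[...,1]>.2)&(X[...,0]<.52)&(X[...,0]>.3)&(X[...,2]>.045)
for k in comp(m,15):
    ys,xs=np.nonzero(k); rect(X,k,'white px(%d,%d)'%(xs.mean(),ys.mean()))
for k in comp((H>5)&(H<14)&(S>180)&(V>90)&(X[...,1]>.2)&(X[...,2]>.088),100): rect(X,k,'orange')
```

```text
t 52.7 p [0.3996 0.3351 0.2168] yaw_y 89.5 zax [-0.001 -0.001 -1.   ] F [ 0.8 -0.4 -0.1] T [0.   0.04 0.01] w 0.703 j [ 0.63  0.05  1.43 -0.    1.66 -0.94]
white px(323,154) c [373.8 339. ] size [21.6  4.3] longdir_deg -6.8 z med/max [55.7 57.1] n 108
white px(332,207) c [411.  345.8] size [16.6  3. ] longdir_deg -73.9 z med/max [98.  99.4] n 57
orange c [413.6 334.3] size [42.6 13.4] longdir_deg -74.5 z med/max [97.  98.4] n 656
```

View pics/w52.png

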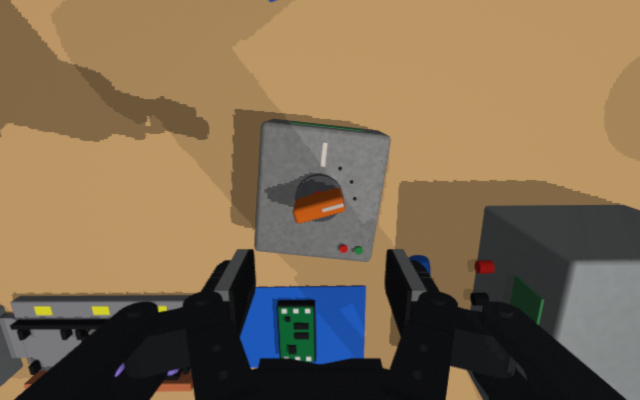

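{"method": "send_rows", "body": {"deltas": [[[0.09,-0.01,-0.2],-0.18,60],[[0.18,-0.02,-0.4],-0.36,60],[[0.18,-0.02,-0.6],-0.54,60],[[0.18,-0.02,-0.8],-0.72,60],[[0.18,-0.02,-0.8],-0.9,60],[[0.18,-0.02,-0.8],-1,60]]}}

```text
time: 53.35
ee_pos: [0.4146, 0.3318, 0.1528]
tool_rot: [-0.0, 0.39, 0.921, -0.001]
wrist_force: [0.1, 0.5, -0.4]
gripper_width: 0.707
```

{"method": "send_rows", "body": {"deltas": [[[0,0,0],-0.18,50],[[0,0,0],-0.36,50],[[0,0,0],-0.54,50],[[0,0,0],-0.647,50],[[0,0,-0.3],-0.647,50],[[0,0,-0.3],-0.647,50]]}}

```text
time: 53.95
ee_pos: [0.4135, 0.3312, 0.1267]
tool_rot: [-0.001, 0.607, 0.795, -0.003]
wrist_force: [-0.3, -0.3, -1.0]
gripper_width: 0.586
```

Run:
```python
from meas import *
st(); c=cam('wrist'); save(c,'w53'); np.savez('pics/w53.npz',**c)
X=cloud(c); h=hsv(c); H,S,V=[h[...,i].astype(int) for i in range(3)]
for k in comp((H>5)&(H<14)&(S>150)&(V>60)&(X[...,2]>.09),100): rect(X,k,'orange')
```

```text
t 53.95 p [0.4135 0.3312 0.1267] yaw_y 15.26 zax [-0.004 -0.003 -1.   ] F [-0.3 -0.3 -1. ] T [ 0.03  0.01 -0.02] w 0.586 j [ 0.61  0.13  1.53 -0.    1.49  0.34]
orange c [413.9 334.9] size [43.5 13.7] longdir_deg -74.3 z med/max [96.9 98.3] n 1546
```

View pics/w53.png

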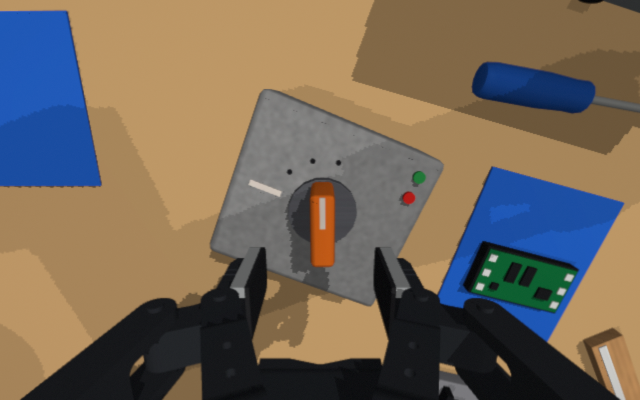

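{"method": "send_rows", "body": {"deltas": [[[0.008,0.036,-0.3],0,45],[[0.008,0.036,-0.55],0,40],[[0.008,0.036,-0.68],0,40],[[0.008,0.036,-0.7],0,40],[[0.008,0.036,-0.7],0,40]]}}

```text
time: 54.5
ee_pos: [0.4154, 0.3362, 0.0745]
tool_rot: [0.0, 0.606, 0.795, 0.0]
wrist_force: [0.3, 0.3, 0.1]
gripper_width: 0.467
```

Run:
```python
from meas import *
st(); c=cam('wrist'); save(c,'w54')
```

```text
t 54.5 p [0.4154 0.3362 0.0745] yaw_y 15.38 zax [ 0.001  0.    -1.   ] F [0.3 0.3 0.1] T [-0.07 -0.04  0.02] w 0.467 j [ 0.61  0.19  1.57 -0.    1.38  0.34]
```

View pics/w54.png

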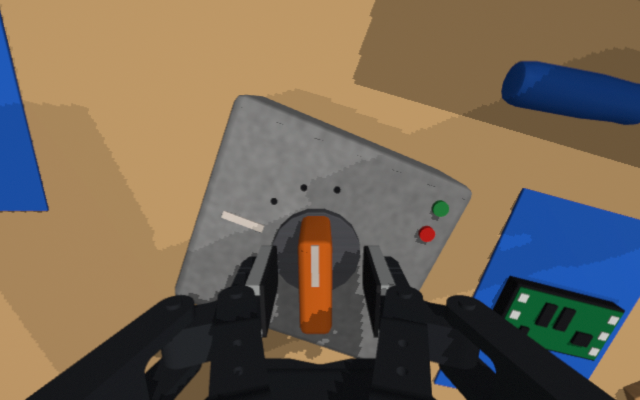

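{"method": "send_rows", "body": {"deltas": [[[-0.015,-0.025,-0.04],0,40],[[-0.015,-0.025,-0.06],0,40],[[-0.015,-0.025,-0.06],0,8],[[-0.015,-0.025,-0.06],0,8],[[-0.015,-0.025,-0.06],0,8],[[-0.015,-0.025,-0.06],0,8],[[-0.015,-0.025,-0.06],0,8],[[-0.015,-0.025,-0.06],0,8]], "grip_force": 35}}

```text
time: 55.35
ee_pos: [0.4138, 0.3342, 0.069]
tool_rot: [0.0, 0.606, 0.796, 0.0]
wrist_force: [0.1, -1.0, 2.6]
gripper_width: 0.154
```

Run:
```python
from meas import *
st()
```

```text
t 55.35 p [0.4138 0.3342 0.069 ] yaw_y 15.41 zax [ 0.  0. -1.] F [ 0.1 -1.   2.6] T [-0.12  0.06  0.05] w 0.154 j [ 0.61  0.19  1.59 -0.    1.37  0.34]
```

{"method": "send_rows", "body": {"deltas": [[[0,0,0],0.15,8],[[0,0,0],0.3,8],[[0,0,0],0.45,8],[[0,0,0],0.6,8],[[0,0,0],0.741,8],[[0,0,0],0.741,8]]}}

```text
time: 55.95
ee_pos: [0.4137, 0.3341, 0.069]
tool_rot: [-0.0, 0.352, 0.936, -0.0]
wrist_force: [-2.1, -1.2, 4.1]
gripper_width: 0.156
```

```bash
python3 -c "
from h import *
st()"
```

```text
t 55.95 p [0.4137 0.3341 0.069 ] yaw_y 48.81 zax [-0. -0. -1.] F [-2.1 -1.2  4.1] T [-0.23  0.27  0.03] w 0.156 j [ 0.61  0.19  1.59 -0.    1.37 -0.24]
```

{"method": "send_rows", "body": {"deltas": [[[0,0,0],0.15,8],[[0,0,0],0.3,8],[[0,0,0],0.45,8],[[0,0,0],0.6,8],[[0,0,0],0.741,8],[[0,0,0],0.741,8]]}}

```text
time: 56.55
ee_pos: [0.4136, 0.334, 0.069]
tool_rot: [-0.0, 0.07, 0.998, -0.0]
wrist_force: [-2.0, -3.2, 4.8]
gripper_width: 0.157
```

Run:
```python
from meas import *
st(); c=cam('wrist'); save(c,'w55'); np.savez('pics/w55.npz',**c)
X=cloud(c); h=hsv(c); H,S,V=[h[...,i].astype(int) for i in range(3)]
m=(S<60)&(V>150)&(X[...,1]>.2)&(X[...,0]<.52)&(X[...,0]>.3)&(X[...,2]>.045)
for k in comp(m,15):
    ys,xs=np.nonzero(k); rect(X,k,'white px(%d,%d)'%(xs.mean(),ys.mean()))
for k in comp((H>4)&(H<15)&(S>150)&(V>60)&(X[...,2]>.09),100): rect(X,k,'orange')
```

```text
t 56.55 p [0.4136 0.334  0.069 ] yaw_y 81.99 zax [-0. -0. -1.] F [-2.  -3.2  4.8] T [-0.54  0.4   0.03] w 0.157 j [ 0.61  0.19  1.59 -0.    1.37 -0.82]
white px(317,171) c [373.5 339.1] size [22.3  4.6] longdir_deg -6.3 z med/max [55.7 57.1] n 432
white px(318,254) c [396.1 336.5] size [5.8 2.3] longdir_deg -8.3 z med/max [98.  99.1] n 73
orange c [413.6 334.2] size [44.2 13.8] longdir_deg -8.0 z med/max [97.  98.3] n 3062
```

View pics/w55.png

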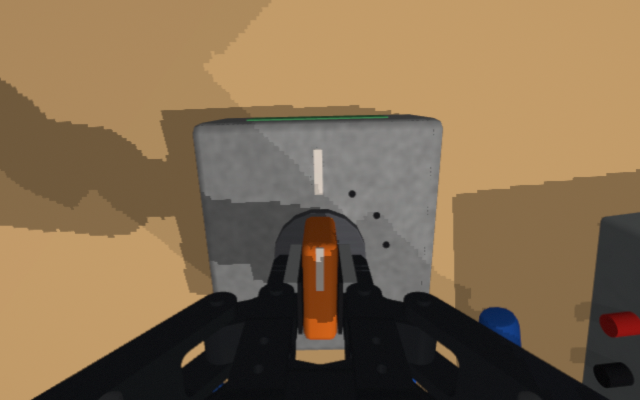

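{"method": "send_rows", "body": {"deltas": [[[0,0,0],0.012,8],[[0,0,0.03],0.012,8],[[0,0,0.06],0.012,8],[[0,0,0.09],0.012,8],[[0,0,0.11],0.012,8],[[0,0,0.125],0.012,8],[[0,0,0.125],0.012,8]], "grip_force": 60}}

```text
time: 57.3
ee_pos: [0.4136, 0.334, 0.0788]
tool_rot: [-0.0, 0.064, 0.998, -0.0]
wrist_force: [-0.1, -2.8, -2.3]
gripper_width: 0.154
```

```bash
cat > kn.py <<'E'
from meas import *
def kn(tag):
    st(); c=cam('wrist'); save(c,'w'+tag)
    X=cloud(c); h=hsv(c); H,S,V=[h[...,i].astype(int) for i in range(3)]
    m=(S<60)&(V>150)&(X[...,1]>.2)&(X[...,0]<.52)&(X[...,0]>.3)&(X[...,2]>.045)
    for k in comp(m,15):
        ys,xs=np.nonzero(k); rect(X,k,'white px(%d,%d)'%(xs.mean(),ys.mean()))
    for k in comp((H>4)&(H<15)&(S>150)&(V>60)&(X[...,2]>.09),100): rect(X,k,'orange')
E
python3 -c "
from kn import *
kn('56')"
```

```text
t 57.3 p [0.4136 0.334  0.0788] yaw_y 82.62 zax [-0. -0. -1.] F [-0.1 -2.8 -2.3] T [-0.46  0.1  -0.07] w 0.154 j [ 0.61  0.18  1.58 -0.    1.39 -0.83]
white px(318,167) c [373.5 338.9] size [22.   4.5] longdir_deg -7.3 z med/max [55.7 57.1] n 383
white px(318,253) c [395.8 336.5] size [4.6 2.6] longdir_deg -7.7 z med/max [107.7 108.8] n 54
orange c [413.7 334.2] size [44.2 13.8] longdir_deg -7.3 z med/max [106.6 108. ] n 3159
```

{"method": "send_rows", "body": {"deltas": [[[0,0,0.015],0,8],[[0,0,0.03],0,8],[[0,0,0.03],0,8]]}}

```text
time: 57.65
ee_pos: [0.4134, 0.3339, 0.0794]
tool_rot: [-0.0, 0.064, 0.998, -0.0]
wrist_force: [4.9, 2.3, -17.1]
gripper_width: 0.149
```

```bash
python3 -c "
from kn import *
kn('57')"
```

```text
t 57.65 p [0.4134 0.3339 0.0794] yaw_y 82.63 zax [-0.001 -0.001 -1.   ] F [  4.9   2.3 -17.1] T [ 0.3  -0.92 -0.08] w 0.149 j [ 0.61  0.18  1.58 -0.    1.39 -0.83]
white px(319,167) c [373.6 339. ] size [22.1  4.1] longdir_deg -7.3 z med/max [55.7 57.1] n 377
white px(318,254) c [396.  336.4] size [5.4 2.3] longdir_deg -12.2 z med/max [108.1 109.7] n 51
orange c [413.6 334.1] size [44.3 13.9] longdir_deg -7.4 z med/max [107.  108.5] n 3141
```

{"method": "send_rows", "body": {"deltas": [[[0,0,-0.008],0,20],[[0,0,-0.008],0,35],[[0,0,-0.008],0,40],[[0,0,-0.008],0,40],[[0,0,0.3],0,40],[[0,0,0.7],0,40],[[0,0,1],0,40],[[0,0,1],0,40]]}}

```text
time: 58.5
ee_pos: [0.4153, 0.3354, 0.1661]
tool_rot: [0.003, 0.064, 0.998, 0.003]
wrist_force: [-0.1, 0.6, 0.3]
gripper_width: 0.47
```

{"method": "send_rows", "body": {"deltas": [[[0,0,0.5],0,60],[[-0.2,0,0.9],0,60],[[-0.2,0,0.9],0,60],[[-0.2,0,0.9],0,60]]}}

```text
time: 58.9
ee_pos: [0.3977, 0.3343, 0.2333]
tool_rot: [0.0, 0.064, 0.998, 0.0]
wrist_force: [0.1, -0.5, -0.2]
gripper_width: 0.706
```

```bash
python3 -c "
from kn import *
kn('58')
c=cam('scene'); save(c,'s58'); np.savez('pics/s58.npz',**c)
c=cam('side'); save(c,'d58')"
```

```text
t 58.9 p [0.3977 0.3343 0.2333] yaw_y 82.66 zax [ 0.001  0.001 -1.   ] F [ 0.1 -0.5 -0.2] T [-0.03  0.03  0.04] w 0.706 j [ 0.63  0.04  1.41  0.    1.69 -0.81]
white px(321,152) c [373.7 339.2] size [21.6  3.9] longdir_deg -7.4 z med/max [55.7 57.2] n 114
white px(321,196) c [402.3 335.7] size [16.8  0.9] longdir_deg -7.3 z med/max [107.9 109.3] n 40
orange c [413.7 334.2] size [43.5 13.1] longdir_deg -7.2 z med/max [107.  108.5] n 701
```

View pics/w58.png

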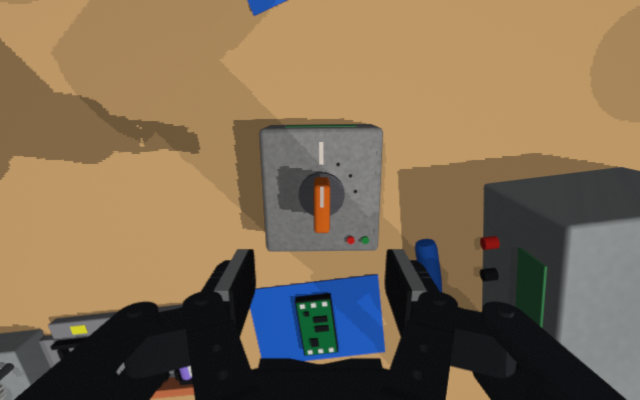

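View pics/s58.png

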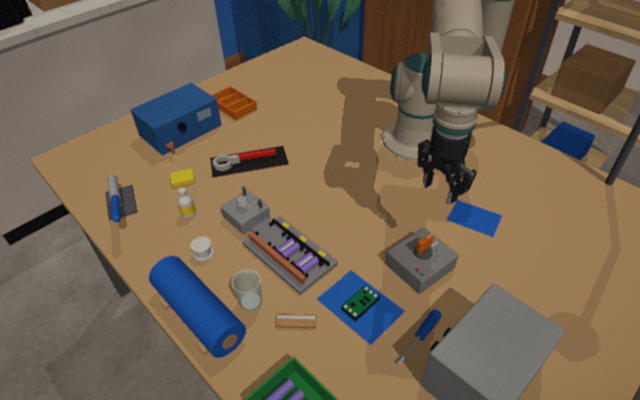

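The selector is aligned (bar -7.2°, mark -7.4°) and about 10 mm out. Now a last overview of the pairs, board, nut and wrench.

{"method": "send_rows", "body": {"deltas": [[[0.3,-0.5,0.2],0.1,60],[[0.6,-1,0.4],0.163,60]]}}

```text
time: 59.25
ee_pos: [0.4454, 0.2535, 0.2635]
tool_rot: [-0.002, -0.003, 1.0, -0.001]
wrist_force: [0.9, -0.4, -0.9]
gripper_width: 0.701
```

{"method": "send_rows", "body": {"deltas": [[[0.3,-0.5,0],0,60],[[0.6,-1,0],0,60]]}}

```text
time: 59.45
ee_pos: [0.4944, 0.1724, 0.2644]
tool_rot: [-0.0, 0.0, 1.0, -0.0]
wrist_force: [0.9, 0.2, -0.5]
gripper_width: 0.702
```

{"method": "send_rows", "body": {"deltas": [[[0.3,-0.5,0],0,60],[[0.6,-1,0],0,60]]}}

```text
time: 59.65
ee_pos: [0.5423, 0.0922, 0.2637]
tool_rot: [-0.001, 0.0, 1.0, -0.0]
wrist_force: [0.5, 0.8, 0.1]
gripper_width: 0.704
```

{"method": "send_rows", "body": {"deltas": [[[0,-0.5,0],0,60],[[0,-1,0],0,60],[[0,-1,0],0,60],[[0,-1,0],0,60]]}}

```text
time: 60.05
ee_pos: [0.5416, 0.0136, 0.2639]
tool_rot: [-0.001, 0.001, 1.0, 0.0]
wrist_force: [0.2, -0.3, -0.4]
gripper_width: 0.698
```

Run:
```python
from meas import *
st(); c=cam('wrist'); save(c,'w59'); np.savez('pics/w59.npz',**c)
X=cloud(c); h=hsv(c); H,S,V=[h[...,i].astype(int) for i in range(3)]
for k in comp((H>118)&(H<145)&(S>60),200): rect(X,k,'purple')
for k in comp((H>50)&(H<85)&(S>90),200): rect(X,k,'green')
for k in comp(((H<5)|(H>174))&(S>170)&(V>80),300): rect(X,k,'red')
m=((H<14)|(H>170))&(S>90)&(X[...,0]>.63)&(X[...,0]<.70)&(X[...,1]>-.04)&(X[...,1]<.18)&(X[...,2]>.034)
p=X[m]*1000; print('cu front x',np.percentile(p[:,0],[2,50]))
u,v=proj(c,[[.618,-.111,.073]])[0].astype(int); print(u,v)
cv2.imwrite('pics/nut59.png',cv2.resize(c['pixels'][v-40:v+40,max(u-50,0):u+50,::-1],None,fx=6,fy=6,interpolation=cv2.INTER_CUBIC))
```

```text
t 60.05 p [0.5416 0.0136 0.2639] yaw_y 89.87 zax [-0.002  0.001 -1.   ] F [ 0.2 -0.3 -0.4] T [-0.03 -0.06  0.01] w 0.698 j [-0.04  0.1   1.29  0.    1.76 -1.61]
purple c [619.1 140.7] size [53.5 42.5] longdir_deg -0.0 z med/max [33.1 35.4] n 1070
purple c [620.8  73.5] size [53.9 41. ] longdir_deg -0.4 z med/max [33.2 35.5] n 1063
purple c [871.1 464.9] size [45.4 31. ] longdir_deg -0.9 z med/max [32.1 35.3] n 299
green c [602.3 304.3] size [80.8 43.4] longdir_deg 0.2 z med/max [16.1 18.6] n 1684
green c [827.3 418.4] size [87.6 49.5] longdir_deg 74.1 z med/max [30.8 42.1] n 744
red c [ 433.4 -287.3] size [115.6  14.4] longdir_deg -32.3 z med/max [32.3 34.1] n 1479
cu front x [652.15492599 658.39286703]
205 244
```

View pics/w59.png

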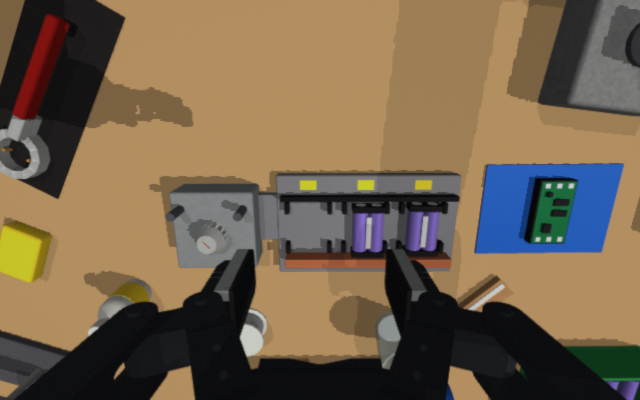

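View pics/nut59.png

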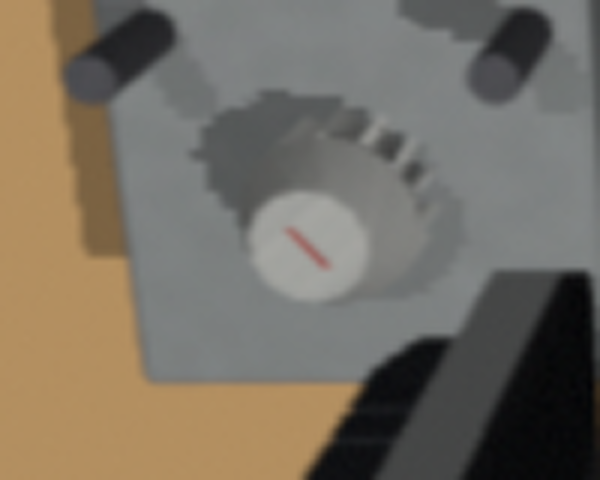

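Run:
```python
from meas import *
for f in ('w2','w15','w46','w59'):
    c={k:v for k,v in np.load('pics/%s.npz'%f).items()}
    g=np.arange(-.0085,.0086,.0001); gx,gy=np.meshgrid(g,g,indexing='ij')
    P=np.stack([.6183+gx,-.111+gy,np.full_like(gx,.073)],-1).reshape(-1,3)
    uv=proj(c,P).astype(np.float32).reshape(gx.shape+(2,))
    im=cv2.remap(c['pixels'],uv[...,0],uv[...,1],cv2.INTER_LINEAR).astype(float)
    r=im[...,0]-(im[...,1]+im[...,2])/2; r=np.clip(r-r.max()*.35,0,None); r[(gx**2+gy**2)>.0075**2]=0
    w=r/r.sum(); mx,my=(w*gx).sum(),(w*gy).sum()
    C=np.array([[(w*(gx-mx)**2).sum(),(w*(gx-mx)*(gy-my)).sum()],[0,(w*(gy-my)**2).sum()]]); C[1,0]=C[0,1]
    e,V=np.linalg.eigh(C); a=np.degrees(np.arctan2(V[1,1],V[0,1]))%180
    print(f,'ctr',round(mx*1e3,2),round(my*1e3,2),'ang',round(a,1),'len',np.sqrt(e)*1e3, r.max())
```

```text
w2 ctr 0.34 -0.28 ang 83.9 len [0.46387931 2.76821927] 35.75
w15 ctr 0.5 0.35 ang 84.0 len [0.43055447 2.78859358] 41.6
w46 ctr 0.58 0.1 ang 39.3 len [0.41950126 2.49822587] 42.900000000000006
w59 ctr 0.61 0.22 ang 39.5 len [0.52549324 2.60200626] 32.5
```

```bash
python3 -c "
from h import *
st(); print(ctrl.close_job())"
```

```text
t 60.1 p [0.5416 0.0145 0.2642] yaw_y 89.96 zax [-0.002  0.001 -1.   ] F [0.1 0.3 0. ] T [-0.03 -0.03  0.05] w 0.703 j [-0.04  0.1   1.29  0.    1.76 -1.61]
the job is handed in; nothing more can be done
None
```

The whole job is done and handed in at about 60 s; no verdict comes back. I found only two purple cell pairs on the bench, so one bay is empty by design.

- **Board:** it lies flat on the larger blue mat, at (602, 304) mm with the mat's centre at (604, 305).
- **Cell pairs:** one lies flat in bay0 and one in bay1, tops at about 35 mm as they should be.
- **Nut:** it is tight on its stop. Its red line turned 224.5° (3.92 rad) clockwise, which from a start near 0.1 rad gives about 4.0. The torque rose to about 1.4 Nm at the end, and the contact bar had stopped moving.
- **Contact bar reading:** the scene camera showed the bar travelling about 6.8 mm, slightly more than the 6.5 mm possible. I put this down to depth error.
- **Selector:** the bar is at -7.2° against the mark's -7.4°, with the pointer end towards the mark. It is pulled out about 10 mm, and the force rose to 17 N at its stop.
- **Wrench:** it is flat and fully on the black mat, about 12 mm further along than at the start, with about 8 mm of mat beyond its head. It tilted about 24° in the grip as I lifted it off the nut, so I pressed it flat on the mat before letting go.
- **Order:** the wrench went back on its mat before the selector step, because the gripper had to be free for the knob.
- **Bystanders:** nothing touched them that I could see; the last picture shows them in place, but I did not measure them.

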